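# Heft the tins, pack the full one in the tool box and shut it

### The job

Three identical closed tins stand on the sloping rack and only one of them is full: lift them in turn to feel which is the heavy one, and leave the two light ones in the rack where they stood. Stand the heavy tin upright on the bottom of the channel in the open tool box, in one row with the two tins already there (push those apart to make room; set it down, do not drop it), and shut the lid. Do not knock over or shift the brass fitting, the grease tin or the wooden wedge near by.

Things in the scene. Friction and masses are not known exactly. Their poses are not given: they have to be found in the camera images.
- rack: Fixed grey steel rack, 160 mm wide (y), 118 deep (x, front to back), 78 high; origin: centre of its underside. Its shelf rises to the back at 30 degrees, from 20 mm high at x = -50 mm. Flared front lip and dividers, 12 mm high, make 3 slots at y = -52, 0, 52 mm; tins have 2.5 mm side play, rest on the lip, bare shelf behind them. Only 7 mm between tins: grip their x faces, tool tilted 30 degrees.
- tin_a_mid (a point): Centre of a closed plain-steel tin (all five alike): 52 mm along its x, 45 mm along y, 58 mm tall (z), flat sides. Tins a, b, c start in the rack, one to a slot, in changing order, leaning with the shelf: x up the slope, y along the row, z square to the shelf. One of the three is full (0.5 to 0.62 kg), two are empty (0.12 to 0.2 kg); only the weight tells which.
- tin_b_mid (a point): Centre of a closed plain-steel tin (all five alike): 52 mm along its x, 45 mm along y, 58 mm tall (z), flat sides. Tins a, b, c start in the rack, one to a slot, in changing order, leaning with the shelf: x up the slope, y along the row, z square to the shelf. One of the three is full (0.5 to 0.62 kg), two are empty (0.12 to 0.2 kg); only the weight tells which.
- tin_c_mid (a point): Centre of a closed plain-steel tin (all five alike): 52 mm along its x, 45 mm along y, 58 mm tall (z), flat sides. Tins a, b, c start in the rack, one to a slot, in changing order, leaning with the shelf: x up the slope, y along the row, z square to the shelf. One of the three is full (0.5 to 0.62 kg), two are empty (0.12 to 0.2 kg); only the weight tells which.
- tin_d_mid (a point): Centre of a closed plain-steel tin (all five alike): 52 mm along its x, 45 mm along y, 58 mm tall (z), flat sides. Tins d, e start upright in the box's channel, y along it (within 0.03 rad), one each side of the middle, 10 to 16 mm off the side walls with 34 to 40 mm of air between them; about 0.45 kg, they slide when pushed.
- tin_e_mid (a point): Centre of a closed plain-steel tin (all five alike): 52 mm along its x, 45 mm along y, 58 mm tall (z), flat sides. Tins d, e start upright in the box's channel, y along it (within 0.03 rad), one each side of the middle, 10 to 16 mm off the side walls with 34 to 40 mm of air between them; about 0.45 kg, they slide when pushed.
- channel_mid (a point): Centre of the channel's bottom in the open, fixed blue steel tool box, 18 mm above the bench; x across the channel, towards the hinge, y along it, z up. Channel 66 mm wide between plywood shoulders 12 mm high, 152 mm long to the side walls. Thin walls at x = +-97, y = +-77 mm stand 48 mm above this point. A row of three tins fits, 17 mm to spare in all, once the two are close to the side walls.
- tool_box_lid (a joint): Hinge of the tool box's lid, rad: 0 shut, grows as it opens, at most 1.745; starts fully open at 1.745, leaning a little back. Lid 0.3 kg, little friction: it stays open by leaning back and falls shut by itself once tipped forward below about 1.3.
- lid_hinge (a point): Middle of the lid's hinge line, which lies along channel_mid's y on the box's back wall, 67 mm above the bench.
- lid_edge (a point): Middle of the lid's free edge, 202 mm from the hinge line, half-way across the 25 mm rim; with the lid open it is the top, 27 cm above the bench. Lid 170 mm wide. Its outer face lies 19 mm from the hinge line, square to the lid, and looks away from the box when open; half-way along it a handle, 84 mm long, stands out 15 mm.
- fitting_mid (a point): Brass hose fitting standing upright between rack and tool box, about 24 mm across, 40 mm tall; the point is its centre. Not to be disturbed.
- grease_tin_mid (a point): Red-rimmed yellow grease tin on the far side of the rack from the tool box, 101 mm across, 134 mm tall; the point is its centre. Not to be disturbed.
- wedge_mid (a point): Pine wedge lying behind the tool box, 96 x 56 x 22 mm; the point is near its centre. Not to be disturbed.
There are look-alikes about, which are no part of the job. What is shaped like the part that bears tin_e_mid but green is not meant.

How it is judged:
By the outcome, as a careful person would: the job done as asked, in the order asked, and still so for the second after the job is handed in, with the robot touching nothing.
It also fails if it takes over 67 s, if anything falls off the work surface, if the arm or the gripper's body presses on something with over 40 N, if the wrist force passes 120 N, or if a joint passes its speed limit or range.

### The arm

A 6-joint arm with a two-finger parallel gripper is mounted at the origin on a cart in front of the work surface, level with it; the furniture and walls round the work are solid. World frame = base frame: x ahead of the robot, y to its left, z up, the work surface at z = 0. Lengths are in m, angles in rad, forces in N, time in s.
With the tool pointing down it reaches from about 0.25 to 0.775 m from the base axis. Payload 8.9 kg.
Tool frame: the origin (TCP) lies at the very end of the fingers, on their centre line; the grasp point (between the pads) lies 19 mm behind it; x points along the fingers, z is the direction in which the jaws open and shut, and the axes are right-handed (so a half turn about x gives the same grasp; the last joint's range is limited). The gripper opens to 85 mm and grips with 20 to 120 N. Pads are 22 mm wide; open, the fingers measure 114 mm over their backs; the gripper's body (76 mm by 85 mm) begins 54 mm behind the grasp point. The pads swing forward as they close: fully open they stand 13 mm farther back than shut.
Start: joints at [0.976, 0.291, -0.153, 1.127, 0, 1.431], TCP at [0.231, 0.471, 0.231] pointing down, gripper open.
Joint ranges: [-2.52, 2.52], [-0.91, 1.74], [-1.3, 1.37], [-1.96, 2.02], [-1.52, 1.47], [-3.14, 3.14]. Speed limits (rad/s): [2.22, 2.22, 2.79, 3.14, 3.14, 3.14].

### API

Orientations are given as a rotation vector (axis times angle).
In Python, from bench import sensors, cams, job gives the robot as it stands.
- The arm moves only by the shell command python3 -m pendant 'ROWS' [FORCE]. ROWS is JSON, a list of rows, each a list of 3 entries, a list of its own where there are three numbers: the shift along the tool's x, y, z in units of 0.025 m (1.0 is 0.025 m), then the turn, a rotation vector about the tool's x, y, z in units of 4 degrees (1.0 is 4 degrees), then the opening, from -1 (shut) to 1 (fully open), so that 0 is half open. In form: [[[dx, dy, dz], [wx, wy, wz], hand], ...]. A call has 1 to 20 rows; each row shifts and turns the commanded pose from where the row before left it, along the tool's axes as they then stand; what a row does not reach is not made up. A row lasts 1/12 s, in which the tool goes at most 41.7 mm and 7.16 degrees, less where a joint would pass 70% of its speed; a pose out of reach is approached as far as the arm can. A call with a number of a shift or a turn outside -1 to 1 is refused whole. A call with a gripper value outside its range is refused whole. The fingers move at their own pace and stop on an object; FORCE is the grip in N (left out, the last holds). Time passes only in rows, so rows that do not move let the fingers close. It gives the time, the measured TCP pose, the force and the opening at its end, in the units of the state.
- sensors.get_obs(): the state, without advancing time (a new reading comes with each control period).
- cams.get_image(name): name is "side" or "top" or "wrist"; returns a dict with "img" (420x560x3 uint8, blue, green, red), "depth" (420x560 float32, m along the optical axis (not along the pixel's ray), 0 where there is no reading), "K" (3x3 intrinsics, pixels), "position" and "rotation" of the camera in the world. Camera axes: x right, y down, z forward; pixel columns grow to the right and rows downward; lengths in m; the calibration is good to about 2 mm. A picture is of the moment at which its call begins.
- job.sign_off(): hands the job in, once; it reports no verdict.
The state is a dict: "clock": time; "joint_positions": joint angles; "joint_velocities": joint speeds; "effort": joint torques, N m; "ee_pos": TCP position; "ee_rot": TCP orientation; "contact_force": force on the tool from outside, world axes, zero at the start; "torque": the same for the moment, N m; "gripper_width": finger opening in m.
Only numpy, scipy, OpenCV 4.12 (cv2) and the standard library are available. Lean on these libraries where they do the work, as an engineer would, in place of code of your own. Each camera call takes 0.05 s, during which the arm holds its last target.

## Working session

There is one attempt and no reset: what is moved stays moved. The work goes in short steps, Python scripts to look and compute and a shell command to move; the robot and the scene stay as the last step left them, time stands still between calls to the robot, and variables do not carry over. Pictures are saved under pics/ and viewed, and the job is handed in when it is done.

```bash
ls; mkdir -p pics
python3 - <<'E'
from bench import sensors,cams
import cv2
o=sensors.get_obs()
for k,v in o.items(): print(k,v)
for n in ["side","top","wrist"]:
    d=cams.get_image(n); cv2.imwrite(f"pics/{n}0.png",d["img"]); print(n,d["K"].tolist(),d["position"],d["rotation"])
    print((d["depth"]>0).mean())
E
```

```text
pics
clock 0.0
joint_positions [ 9.75707299e-01  2.91287306e-01 -1.54087231e-01  1.12665922e+00
 -6.21016998e-06  1.43146386e+00]
joint_velocities [1.12667651e-03 1.57043759e-04 9.49407637e-05 4.88925311e-04
 1.26935703e-03 2.33619679e-04]
effort [-2.31282509e-03 -5.37143505e+01  3.31370187e+01  1.59004336e-02
 -3.53940650e-04 -3.75888351e-05]
ee_pos [0.23086149 0.47107084 0.23074322]
ee_rot [-0.86784344  1.39214695  0.86701025]
contact_force [0.02700221 0.35487172 0.03887998]
torque [ 0.00830611  0.04066604 -0.00046501]
gripper_width 0.0853781089182131
side [[526.1804716082155, 0.0, 287.5323671167456], [0.0, 526.1804716082155, 207.583577122958], [0.0, 0.0, 1.0]] [0.03144746 1.06911901 0.50600937] [-0.59367661  2.34521747 -1.49904759]
0.9958035714285715
top [[493.1379228552139, 0.0, 278.42680429269245], [0.0, 493.1379228552139, 211.76956712448836], [0.0, 0.0, 1.0]] [0.44283424 0.28491245 1.34379285] [-2.20127495  2.19969934 -0.04264459]
0.9957057823129252
wrist [[372.2568306720573, 0.0, 280.1521618069658], [0.0, 372.2568306720573, 206.79187997614696], [0.0, 0.0, 1.0]] [0.15636558 0.50735098 0.37401307] [2.42357547 1.51095955 0.24626126]
0.9960289115646258
```

View pics/side0.png

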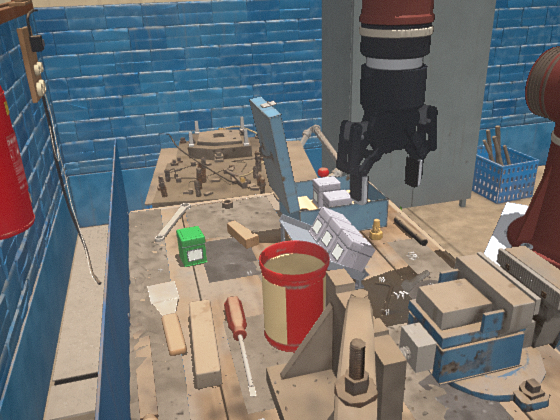

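View pics/top0.png

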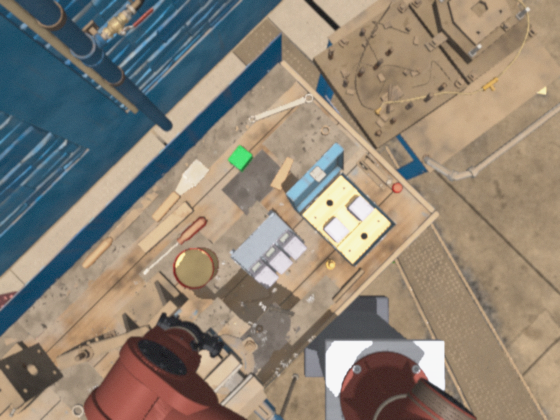

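View pics/wrist0.png

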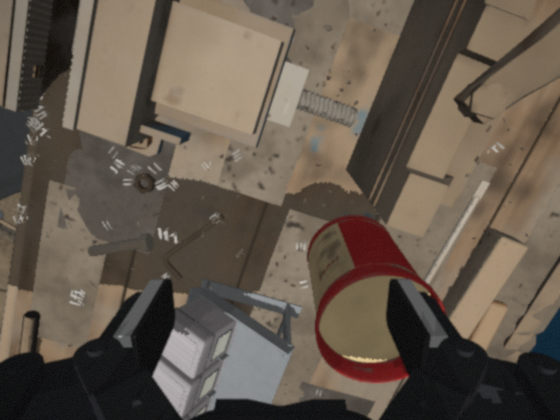

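```bash
cat > h.py <<'E'
import numpy as np, cv2
from scipy.spatial.transform import Rotation as R
from bench import sensors,cams
def shot(n,f=None):
    d=cams.get_image(n)
    if f: np.savez(f"pics/{f}.npz",**d); cv2.imwrite(f"pics/{f}.png",d["img"])
    return d
def load(f): return dict(np.load(f"pics/{f}.npz"))
def rm(d):
    r=np.array(d["rotation"]); return r if r.shape==(3,3) else R.from_rotvec(r).as_matrix()
def world(d,u,v,z=None):
    K=d["K"]; Z=z if z is not None else d["depth"][int(round(v)),int(round(u))]
    p=np.array([(u-K[0,2])/K[0,0]*Z,(v-K[1,2])/K[1,1]*Z,Z]); return rm(d)@p+d["position"]
def onz(d,u,v,h):
    K=d["K"]; r=rm(d)@np.array([(u-K[0,2])/K[0,0],(v-K[1,2])/K[1,1],1]); p=np.array(d["position"]); return p+r*(h-p[2])/r[2]
def proj(d,P):
    q=rm(d).T@(np.array(P)-d["position"]); k=d["K"]@q; return k[:2]/k[2]
def cloud(d):
    v,u=np.mgrid[:420,:560]; Z=d["depth"]; K=d["K"]
    P=np.stack([(u-K[0,2])/K[0,0]*Z,(v-K[1,2])/K[1,1]*Z,Z],-1)
    return P@rm(d).T+d["position"]
def crop(d,u0,v0,u1,v1,s,f):
    c=cv2.resize(d["img"][v0:v1,u0:u1],None,fx=s,fy=s,interpolation=cv2.INTER_CUBIC); cv2.imwrite(f"pics/{f}.png",c)
E
python3 - <<'E'
from h import *
d=shot("top","t1"); print("base",proj(d,[0,0,0]),proj(d,[.2,0,0]),proj(d,[0,.2,0]))
crop(d,220,130,420,280,4,"t1c")
d=shot("side","s1"); crop(d,220,80,420,280,3,"s1c")
E
```

```text
base [385.05729621 396.64906661] [384.47033471 321.58276246] [310.58953782 396.55916926]
```

View pics/t1c.png

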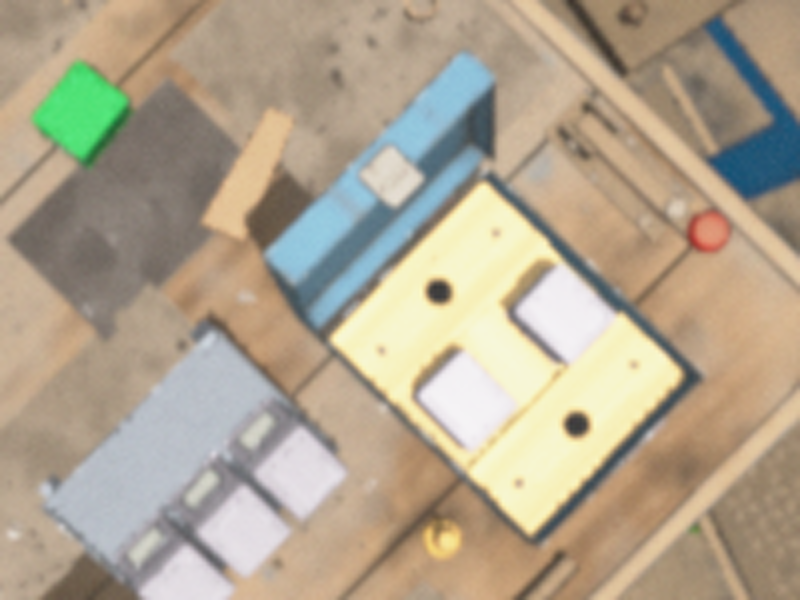

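View pics/s1c.png

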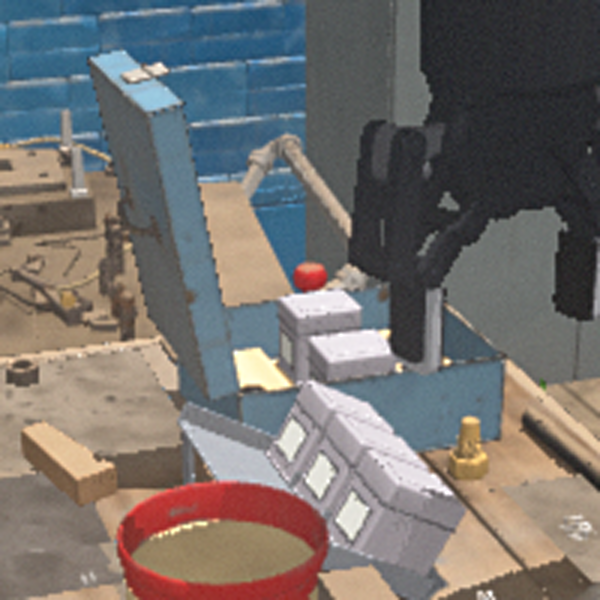

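Run:
```python
from h import *
np.set_printoptions(precision=4,suppress=True)
d=load("t1"); P=cloud(d)
def c(u,v): return (220+u/4-.375,130+v/4-.375)
for n,(u,v),h in [("back-left",(325,335),.066),("back-right",(490,178),.066),("fr-right",(697,378),.066),("fr-left",(538,540),.066)]:
    print(n,onz(d,*c(u,v),h))
for n,(u,v) in dict(tinL=(465,400),tinR=(563,313),shoulder=(440,330),sh2=(600,400),floor=(500,350),floor2=(545,372),r1=(300,470),r2=(240,528),r3=(185,580),shelf=(150,450),shelf2=(210,390),fit=(443,535),lidtop=(370,200),wedge=(250,170),green=(80,110),bench=(350,520)).items():
    a,b=c(u,v); a=int(round(a));b=int(round(b)); q=P[b-1:b+2,a-1:a+2].reshape(-1,3)
    print(n,np.median(q,0),q[:,2].std())
def plane(u0,v0,u1,v1,poly):
    m=np.zeros((420,560),np.uint8); cv2.fillPoly(m,[np.array([c(*p) for p in poly]).round().astype(int)],1)
    q=P[m>0]; ce=q.mean(0); U,S,V=np.linalg.svd(q-ce); n=V[2]*np.sign(V[2][2]); return ce,n,np.degrees(np.arccos(n[2])),S[2]/len(q)**.5,len(q)
print("shelf",plane(0,0,0,0,[(70,480),(205,345),(250,385),(110,525)]))
for t in [[(262,470),(296,437),(332,470),(298,505)],[(206,525),(240,492),(276,525),(242,560)],[(150,580),(180,550),(220,585),(190,610)]]:
    print("tin",plane(0,0,0,0,t))
for t in [[(430,395),(460,365),(500,402),(470,435)],[(525,308),(557,280),(597,315),(567,348)]]:
    print("tin up",plane(0,0,0,0,t))
```

```text
back-left [0.49   0.2285 0.066 ]
back-right [0.5922 0.1211 0.066 ]
fr-right [ 0.4623 -0.0123  0.066 ]
fr-left [0.3577 0.0912 0.066 ]
tinL [0.447  0.1389 0.0754] 0.3987833128109262
tinR [0.5035 0.0767 0.0756] 0.002756974273150585
shoulder [0.4951 0.1491 0.0307] 0.0035812290312865415
sh2 [0.4472 0.0433 0.0316] 0.0024514007497723122
floor [0.4821 0.1079 0.0191] 0.0018822241630222624
floor2 [0.466  0.0779 0.0199] 0.0025333751778305645
r1 [0.4035 0.2445 0.083 ] 0.00402874288575954
r2 [0.3657 0.2826 0.0882] 0.0027444472889863536
r3 [0.3326 0.3179 0.0864] 0.39492227320513884
shelf [0.4157 0.3422 0.0628] 0.0028457719009145543
shelf2 [0.4547 0.3033 0.064 ] 0.0019353636009366234
fit [0.3604 0.1505 0.039 ] 0.005328902174374377
lidtop [0.5561 0.2128 0.2663] 0.037968263170768714
wedge [0.6032 0.2772 0.0211] 0.0016767474760256166
green [0.6376 0.3878 0.0611] 0.003303512467243977
bench [ 0.3657  0.2091 -0.0001] 0.0032669337164300117
shelf (array([0.4255, 0.3357, 0.0739]), array([0.706 , 0.7081, 0.0119]), np.float64(89.31831854963043), np.float64(0.011550869684732538), 771)
tin (array([0.403 , 0.2472, 0.0936]), array([-0.9982, -0.047 ,  0.0375]), np.float64(87.84917460265916), np.float64(0.009213904075090814), 172)
tin (array([0.3672, 0.2825, 0.0865]), array([-0.3604, -0.3769,  0.8533]), np.float64(31.42917673017456), np.float64(0.0022748069936749356), 172)
tin (array([0.3344, 0.3174, 0.1039]), array([-0.9396,  0.3298,  0.0918]), np.float64(84.7344919205937), np.float64(0.007874603125883325), 154)
tin up (array([0.4486, 0.1395, 0.0837]), array([ 0.8155, -0.5744,  0.0707]), np.float64(85.94540046305262), np.float64(0.00864131544962655), 170)
tin up (array([0.503 , 0.0767, 0.0761]), array([-0.0038, -0.0052,  1.    ]), np.float64(0.37042889510229965), np.float64(0.0023696734399097545), 171)
```

```bash
cat > fit.py <<'E'
from h import *
from scipy.optimize import least_squares
np.set_printoptions(precision=4,suppress=True)
def sd(q,h):
    a=np.abs(q)-h; return np.linalg.norm(np.maximum(a,0),axis=1)+np.minimum(a.max(1),0)
H=np.array([.026,.0225,.029])
def ryaw(y,t=0): return R.from_euler('zy',[y,-t]).as_matrix()  # x rises by t
t=np.pi/6
def pts(ds):
    out=[]
    for d in ds:
        P=cloud(d); g=np.hypot(*np.gradient(d["depth"])); m=(d["depth"]>.1)&(g<.02); out.append(P[m])
    return np.vstack(out)
def fitrack(Q):
    # params: center mid tin xyz, yaw, pitch spacing 52
    def split(p):
        M=ryaw(p[3],t); q=(Q-p[:3])@M; return q
    p=np.array([.377,.292,.065,np.radians(46)])
    for it in range(8):
        q=split(p); k=np.clip(np.round(q[:,1]/.052),-1,1)
        b=sd(q-np.c_[0*k,k*.052,0*k],H); sel=(np.abs(b)<(.012 if it<3 else .006))&(q[:,2]>-.012)
        S=Q[sel];
        def f(p):
            q=(S-p[:3])@ryaw(p[3],t); k=np.clip(np.round(q[:,1]/.052),-1,1)
            return sd(q-np.c_[0*k,k*.052,0*k],H)
        r=least_squares(f,p,loss="soft_l1",f_scale=.002); p=r.x
    return p,np.median(np.abs(f(p))),len(S)
def fitup(Q,p):
    for it in range(8):
        q=(Q-p[:3])@ryaw(p[3]); b=sd(q,H); S=Q[(np.abs(b)<(.012 if it<3 else .006))&(q[:,2]>-.01)]
        f=lambda p: sd((S-p[:3])@ryaw(p[3]),H)
        p=least_squares(f,p,loss="soft_l1",f_scale=.002).x
    return p,np.median(np.abs(f(p))),len(S)
E
python3 - <<'E'
from fit import *
T,S=load("t1"),load("s1")
for n,ds in dict(top=[T],side=[S],both=[T,S]).items():
    Q=pts(ds); print(n,fitrack(Q))
    print("  d?",fitup(Q,np.array([.447,.139,.047,np.radians(46)])))
    print("  e?",fitup(Q,np.array([.503,.0767,.047,np.radians(46)])))
E
```

```text
top (array([0.3593, 0.2912, 0.0741, 0.6751]), np.float64(0.0017711104443970064), 642)
  d? (array([0.4449, 0.1379, 0.0475, 0.74  ]), np.float64(0.0015787650040609592), 311)
  e? (array([0.5042, 0.0718, 0.0471, 0.8204]), np.float64(0.0015428409770880114), 324)
side (array([0.3642, 0.2859, 0.0739, 0.6931]), np.float64(0.0018879731999909485), 1376)
  d? (array([0.4375, 0.1468, 0.0441, 0.8234]), np.float64(0.0011086680520427834), 535)
  e? (array([0.5034, 0.0752, 0.0447, 0.7954]), np.float64(0.0007791018167347015), 387)
both (array([0.3632, 0.2866, 0.0741, 0.6863]), np.float64(0.001817131003718121), 1946)
  d? (array([0.4376, 0.1464, 0.0458, 0.8218]), np.float64(0.0015217353046503746), 779)
  e? (array([0.5035, 0.075 , 0.0461, 0.7937]), np.float64(0.0012355929723382071), 705)
```

```bash
sed -i "s/'zy'/'ZY'/" fit.py
python3 - <<'E'
from fit import *
T,S=load("t1"),load("s1")
for n,ds in dict(top=[T],side=[S],both=[T,S]).items():
    Q=pts(ds); p=fitrack(Q); print(n,p, np.degrees(p[0][3]))
p=p[0]; M=ryaw(p[3],t)
for k in (-1,0,1): print("tin",k,p[:3]+M@[0,.052*k,0],"topcentre",p[:3]+M@[0,.052*k,.029])
# draw
for n,d,(u0,v0,u1,v1),s in (("t",T,(220,130,420,280),4),("s",S,(220,80,420,280),3)):
    im=cv2.resize(d["img"][v0:v1,u0:u1],None,fx=s,fy=s,interpolation=cv2.INTER_CUBIC)
    def dr(c,M,col):
        C=[c+M@(np.array([a,b,e])*H) for a in(-1,1) for b in(-1,1) for e in(-1,1)]
        X=[tuple(((proj(d,q)-[u0,v0]+.5)*s-.5).round().astype(int).tolist()) for q in C]
        for i in range(8):
            for j in range(i): 
                if bin(i^j).count("1")==1: cv2.line(im,X[i],X[j],col,1)
    for k in(-1,0,1): dr(p[:3]+M@[0,.052*k,0],M,(0,0,255))
    dr(np.array([.4449,.1379,.047]),ryaw(.79),(0,160,0)); dr(np.array([.5038,.074,.047]),ryaw(.80),(0,160,0))
    cv2.imwrite(f"pics/ov_{n}.png",im)
E
```

```text
top (array([0.3759, 0.2875, 0.0589, 0.7998]), np.float64(0.0011614600252874661), 1146) 45.82688916326111
side (array([0.3732, 0.2913, 0.0561, 0.8   ]), np.float64(0.0006217038739146988), 1852) 45.83600131500129
both (array([0.3728, 0.2907, 0.0576, 0.7994]), np.float64(0.0010682955798359088), 2940) 45.79967278267661
tin -1 [0.41   0.2545 0.0576] topcentre [0.3999 0.2441 0.0827]
tin 0 [0.3728 0.2907 0.0576] topcentre [0.3627 0.2804 0.0827]
tin 1 [0.3355 0.327  0.0576] topcentre [0.3254 0.3166 0.0827]
```

View pics/ov_t.png

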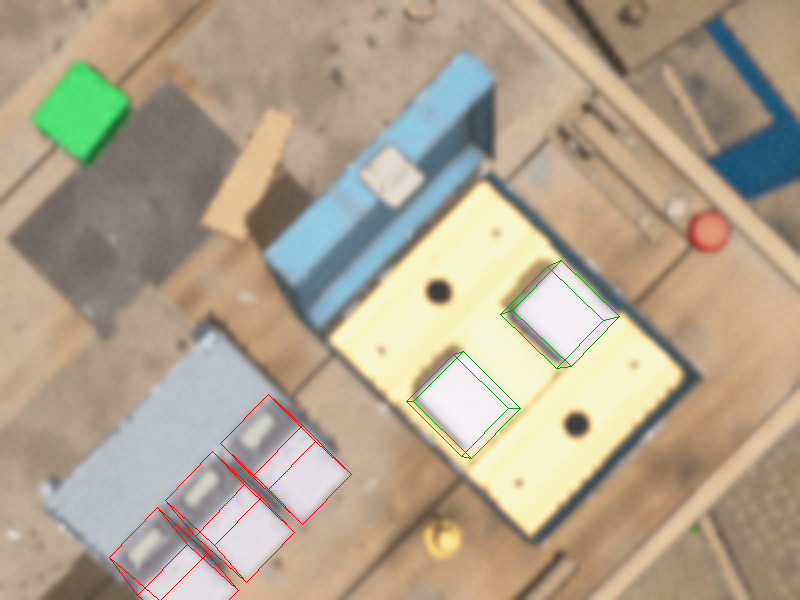

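View pics/ov_s.png

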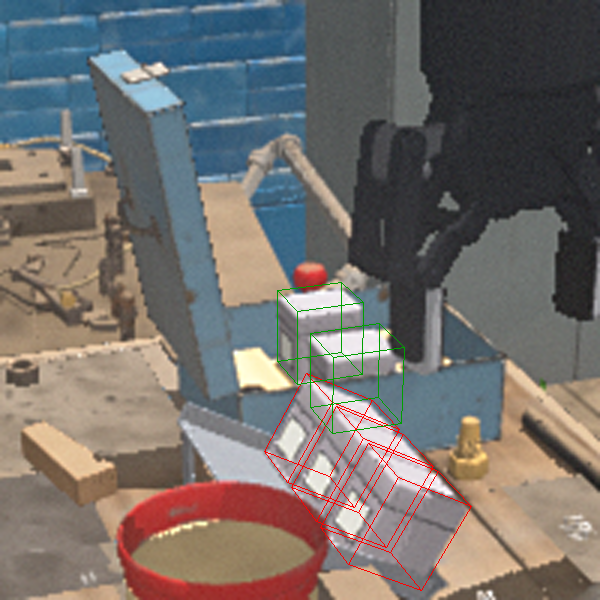

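```bash
cat > plan.py <<'E'
from fit import *
RY=.7995; BY=.795
def rackR(s=1):
    M=ryaw(RY,t); x=-M[:,2]; z=s*M[:,0]; return np.c_[x,np.cross(z,x),z]
def boxR(s=1):
    M=ryaw(BY); x=-M[:,2]; z=s*M[:,0]; return np.c_[x,np.cross(z,x),z]
MID=np.array([.374,.289,.0578])
def tin(k): return MID+ryaw(RY,t)@[0,.052*k,0]
def cur():
    o=sensors.get_obs(); return np.array(o["ee_pos"]),R.from_rotvec(o["ee_rot"]).as_matrix(),o
def rel(pt,Rt):
    p,C,o=cur(); w=R.from_matrix(C.T@Rt).as_rotvec(); 
    print("turn first (units of 4deg)",(np.degrees(w)/4).round(2),"then shift in final axes (25mm)",(Rt.T@(pt-p)/.025).round(2),"or in present axes",(C.T@(pt-p)/.025).round(2))
E
python3 - <<'E'
from plan import *
p,C,o=cur(); print(p,C)
for s in(1,-1):
    print(s); rel(tin(0)+ryaw(RY,t)@[0,0,.1],rackR(s)); rel(tin(0)+ryaw(RY,t)@[0,0,.1],boxR(s))
E
```

```text
[0.231  0.4712 0.231 ] [[-0.0003 -0.8979  0.4402]
 [-0.0005  0.4402  0.8979]
 [-1.      0.0001 -0.0006]]
1
turn first (units of 4deg) [ 4.42 -7.45 -1.18] then shift in final axes (25mm) [ 1.38 -9.18 -4.54] or in present axes [ 3.47 -7.73 -5.93]
turn first (units of 4deg) [ 4.58 -0.01  0.  ] then shift in final axes (25mm) [ 3.47 -9.2  -3.2 ] or in present axes [ 3.47 -7.73 -5.93]
-1
turn first (units of 4deg) [-39.21   1.67 -10.52] then shift in final axes (25mm) [1.38 9.18 4.54] or in present axes [ 3.47 -7.73 -5.93]
turn first (units of 4deg) [-40.42  -0.    -0.01] then shift in final axes (25mm) [3.47 9.2  3.2 ] or in present axes [ 3.47 -7.73 -5.93]
```

```bash
python3 -m pendant '[[[0,-0.7,-0.5],[0.55,-0.93,-0.15],0.65],[[0,-0.7,-0.5],[0.55,-0.93,-0.15],0.65],[[0,-0.7,-0.5],[0.55,-0.93,-0.15],0.65],[[0,-0.7,-0.5],[0.55,-0.93,-0.15],0.65],[[0,-0.7,-0.5],[0.55,-0.93,-0.15],0.65],[[0,-0.7,-0.5],[0.55,-0.93,-0.15],0.65],[[0,-0.7,-0.5],[0.55,-0.93,-0.15],0.65],[[0,-0.7,-0.5],[0.55,-0.93,-0.15],0.65],[[0,0,0],[0,0,0],0.65],[[0,0,0],[0,0,0],0.65]]' 40
python3 - <<'E'
from plan import *
p,C,o=cur(); print(p,o["clock"],o["joint_positions"],o["contact_force"],o["gripper_width"])
rel(tin(1)+ryaw(RY,t)@[0,0,.1],rackR())
shot("wrist","w2")
E
```

```text
clock: 1.08
ee_pos: [0.2927, 0.3118, 0.2099]
ee_rot: [-0.418, 0.989, 0.721]
contact_force: [0.2, 0.9, 0.3]
gripper_width: 0.0702
[0.2927 0.3118 0.2099] 1.0833 [ 0.5521 -0.282  -0.9529  0.3898  0.1208  1.3565] [0.1778 0.916  0.2931] 0.07015538038521305
turn first (units of 4deg) [-0.01 -0.01  0.03] then shift in final axes (25mm) [ 2.08 -0.89 -1.65] or in present axes [ 2.08 -0.88 -1.65]
```

View pics/w2.png

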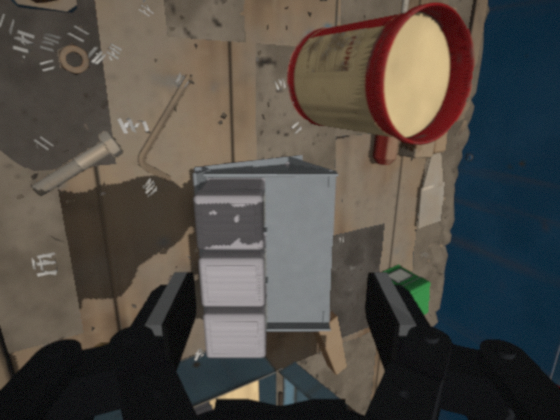

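Run:
```python
from plan import *
W,T,S=load("w2"),load("t1"),load("s1")
for ds in([W],[W,T],[W,T,S]): print(fitrack(pts(ds)))
P=cloud(W)
for n,(u,v) in dict(k1=(232,220),k0=(232,282),km1=(235,335),shelf=(295,250)).items():
    q=P[v-4:v+5,u-4:u+5].reshape(-1,3); print(n,np.median(q,0))
# each tin's lateral faces via edges: compare
p,_,_=fitrack(pts([W]));M=ryaw(p[3],t)
im=W["img"].copy()
for k in(-1,0,1):
    C=[p[:3]+M@[0,.052*k,0]+M@(np.array([a,b,e])*H) for a in(-1,1) for b in(-1,1) for e in(-1,1)]
    X=[tuple(((proj(W,q)-[150,120]+.5)*4-.5).round().astype(int).tolist()) for q in C]
    if k==-1: im=cv2.resize(im[120:260+120-20+10,150:350],None,fx=4,fy=4,interpolation=cv2.INTER_CUBIC)
    for i in range(8):
        for j in range(i):
            if bin(i^j).count("1")==1: cv2.line(im,X[i],X[j],(0,0,255),1)
cv2.imwrite("pics/ov_w2.png",im[:600])
cv2.imwrite("pics/ov_w2.png",cv2.resize(im,None,fx=.58,fy=.58))
```

```text
(array([0.3728, 0.2902, 0.0588, 0.7999]), np.float64(0.0004211795072413642), 10810)
(array([0.3729, 0.2903, 0.0588, 0.8001]), np.float64(0.0004479349047608813), 11955)
(array([0.3727, 0.2902, 0.0586, 0.8002]), np.float64(0.0004991437080618926), 13712)
k1 [0.3252 0.3206 0.0859]
k0 [0.3621 0.2819 0.0849]
km1 [0.3992 0.2466 0.0852]
shelf [0.414  0.3361 0.0612]
```

View pics/ov_w2.png

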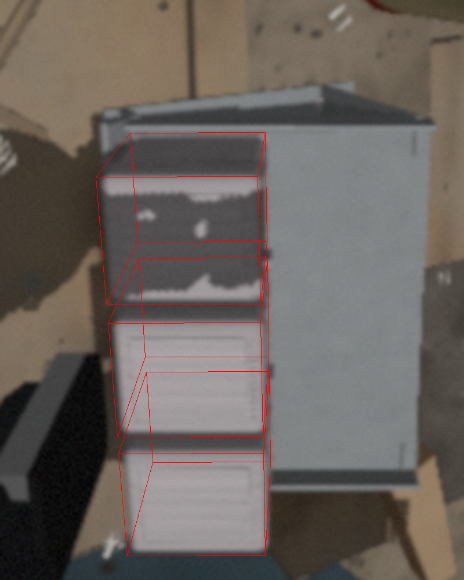

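```bash
sed -i 's/^MID=.*/MID=np.array([.3728,.2902,.0588])/; s/^RY=.*; BY/RY=.800; BY/' plan.py
python3 - <<'E'
from plan import *
for h in (.05,-.013): rel(tin(1)+ryaw(RY,t)@[0,0,h],rackR())
E
```

```text
turn first (units of 4deg) [0.   0.02 0.03] then shift in final axes (25mm) [ 4.05 -0.83 -1.72] or in present axes [ 4.05 -0.82 -1.73]
turn first (units of 4deg) [0.   0.02 0.03] then shift in final axes (25mm) [ 6.57 -0.83 -1.72] or in present axes [ 6.57 -0.81 -1.73]
```

```bash
python3 -m pendant '[[[0.5,-0.2,-0.43],[0,0,0],0.65],[[0.8,-0.2,-0.43],[0,0,0],0.65],[[0.8,-0.2,-0.43],[0,0,0],0.65],[[0.8,-0.22,-0.43],[0,0,0],0.65],[[0.8,0,0],[0,0,0],0.65],[[0.35,0,0],[0,0,0],0.65],[[0,0,0],[0,0,0],0.65]]'
python3 - <<'E'
from plan import *
for h in (.05,-.013): rel(tin(1)+ryaw(RY,t)@[0,0,h],rackR())
print(cur()[2]["contact_force"])
d=shot("side","s2"); crop(d,250,150,420,290,4,"s2c"); shot("wrist","w3")
E
```

```text
clock: 1.72
ee_pos: [0.3185, 0.31, 0.1005]
ee_rot: [-0.42, 0.99, 0.725]
contact_force: [-1.0, 0.4, 0.3]
gripper_width: 0.0705
turn first (units of 4deg) [ 0.03 -0.02 -0.  ] then shift in final axes (25mm) [-0.08 -0.03 -0.02] or in present axes [-0.08 -0.03 -0.02]
turn first (units of 4deg) [ 0.03 -0.02 -0.  ] then shift in final axes (25mm) [ 2.44 -0.03 -0.02] or in present axes [ 2.44 -0.03 -0.01]
[-0.9571  0.3894  0.3424]
```

View pics/s2c.png

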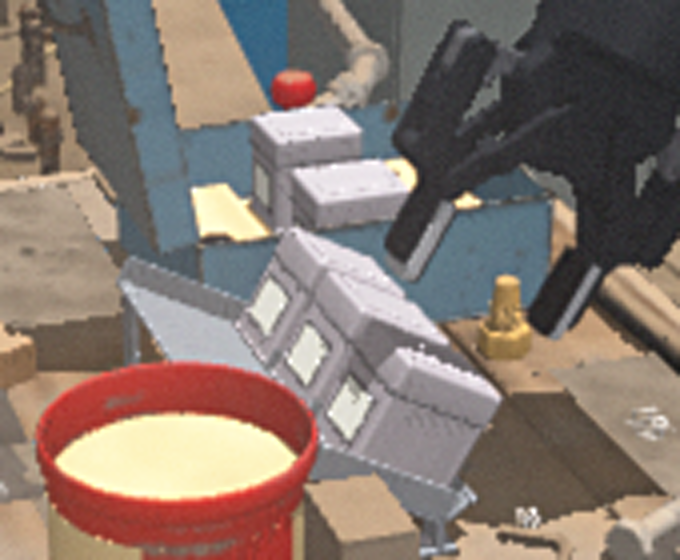

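View pics/w3.png

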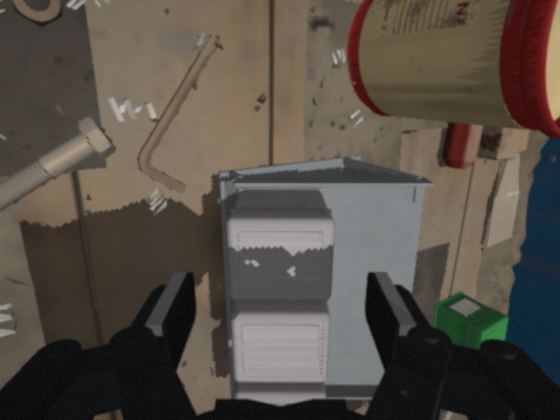

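Run:
```python
from plan import *
p,C,o=cur(); print(p)
W=load("w3");S=load("s2")
for a in (0,.021,-.019): 
    q=p+C[:,0]*a; print(a,proj(W,q),(proj(S,q)-[250,150])*4, proj(W,q+C[:,2]*.035),proj(W,q-C[:,2]*.035))
print(tin(1),fitrack(pts([W])))
P=cloud(W); print(np.median(P[255:265,275:285].reshape(-1,3),0), P[300,165],P[300,180],P[300,385])
```

```text
[0.3181 0.3097 0.1018]
0 [281.0876 282.6306] [460.6054 307.5542] [361.6129 282.6365] [200.575  282.6247]
0.021 [281.     260.6343] [436.4877 349.1953] [352.7026 260.638 ] [209.3074 260.6307]
-0.019 [281.1878 307.7801] [482.6556 269.483 ] [371.8007 307.789 ] [190.591  307.7713]
[0.3355 0.3264 0.0588] (array([0.374 , 0.2913, 0.0597, 0.8014]), np.float64(0.00040070252275461495), 19482)
[0.3238 0.3172 0.084 ] [0.2746 0.2815 0.1094] [0.2792 0.2841 0.1095] [0.3194 0.3285 0.1476]
```

```bash
python3 -m pendant '[[[0.8,0,0],[0,0,0],0.65],[[0.8,0,0],[0,0,0],0.65],[[0.5,0,0],[0,0,0],0.65],[[0.34,0,0],[0,0,0],0.65],[[0,0,0],[0,0,0],0.65]]'; python3 -m pendant '[[[0,0,0],[0,0,0],0.3],[[0,0,0],[0,0,0],-0.2],[[0,0,0],[0,0,0],-0.2],[[0,0,0],[0,0,0],-0.2],[[0,0,0],[0,0,0],-0.2],[[0,0,0],[0,0,0],-0.2]]' 45;python3 - <<'E'
from plan import *
print(cur()[2])
d=shot("side","s4"); crop(d,250,150,420,290,4,"s4c")
E
```

```text
clock: 2.23
ee_pos: [0.3398, 0.3316, 0.0487]
ee_rot: [-0.42, 0.987, 0.724]
contact_force: [-0.6, 0.3, 0.2]
gripper_width: 0.0703
clock: 2.73
ee_pos: [0.3393, 0.3308, 0.0497]
ee_rot: [-0.419, 0.986, 0.724]
contact_force: [-3.8, -3.5, 11.3]
gripper_width: 0.0516
{'clock': 2.7333, 'joint_positions': array([ 0.5237,  0.201 , -1.1497, -0.289 ,  0.136 ,  1.3291]), 'joint_velocities': array([ 0.0001, -0.0007, -0.001 , -0.0026,  0.0019,  0.0007]), 'effort': array([ -0.0673, -28.8716,  18.7402,  -5.4338,   0.4463,   0.0128]), 'ee_pos': array([0.3393, 0.3308, 0.0497]), 'ee_rot': array([-0.4188,  0.9863,  0.7237]), 'contact_force': array([-3.8444, -3.5471, 11.3234]), 'torque': array([-0.4352,  0.4985,  0.0324]), 'gripper_width': 0.05163017396094201}
```

View pics/s4c.png

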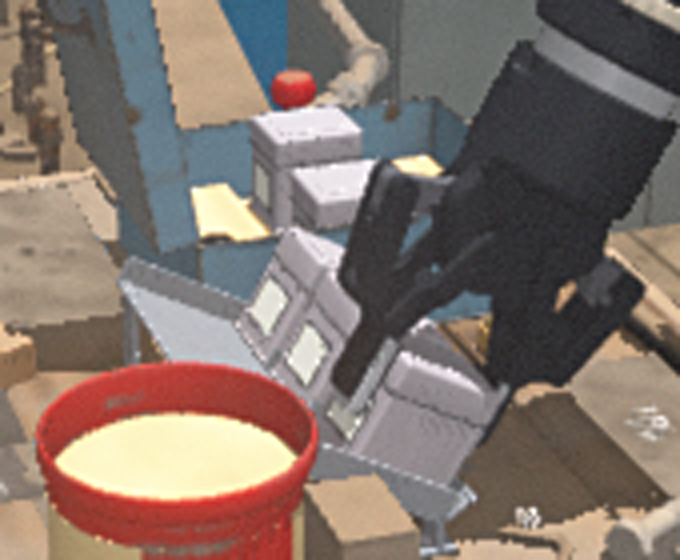

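```bash
python3 -m pendant '[[[-0.3,0,0],[0,0,0],-0.2],[[-0.5,0,0],[0,0,0],-0.2],[[-0.4,0,0],[0,0,0],-0.2],[[0,0,0],[0,0,0],-0.2],[[0,0,0],[0,0,0],-0.2],[[0,0,0],[0,0,0],-0.2],[[0,0,0],[0,0,0],-0.2],[[0,0,0],[0,0,0],-0.2]]';python3 - <<'E'
from plan import *
o=cur()[2]; print(o["contact_force"],o["torque"],o["effort"])
d=shot("side","s5"); crop(d,250,150,420,290,4,"s5c")
o=cur()[2]; print(o["contact_force"])
E
```

```text
clock: 3.45
ee_pos: [0.3285, 0.3199, 0.0744]
ee_rot: [-0.419, 0.989, 0.724]
contact_force: [-0.3, 0.6, -1.3]
gripper_width: 0.0515
[-0.2567  0.5974 -1.2888] [-0.4273  0.4676  0.0024] [ -0.0074 -29.0462  21.8858  -5.5912   0.5973   0.0005]
[-0.4528 -0.968  -1.3782]
```

View pics/s5c.png

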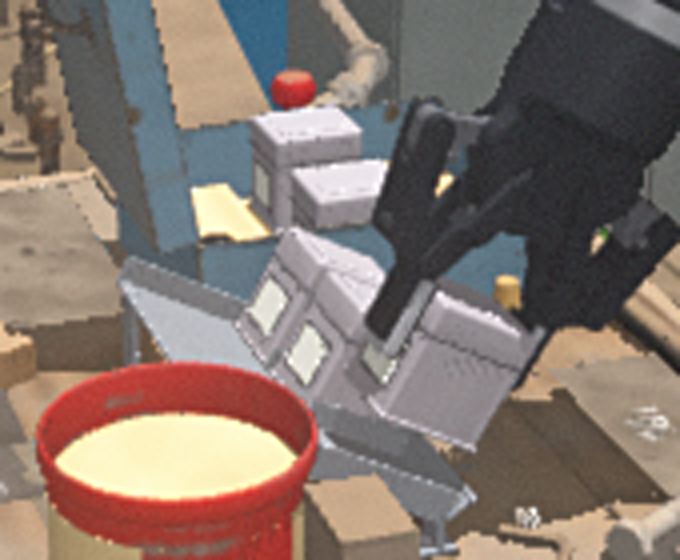

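```bash
python3 -m pendant '[[[0.5,0,0],[0,0,0],-0.2],[[0.4,0,0],[0,0,0],-0.2],[[0.15,0,0],[0,0,0],-0.2],[[0.08,0,0],[0,0,0],-0.2],[[0,0,0],[0,0,0],-0.2]]'
```

```text
clock: 3.92
ee_pos: [0.3381, 0.3299, 0.0498]
ee_rot: [-0.419, 0.989, 0.724]
contact_force: [-0.1, 0.3, -1.2]
gripper_width: 0.0516
```

```bash
python3 -m pendant '[[[0.06,0,0.03],[0,0,0],-0.2],[[0.04,0,0.02],[0,0,0],-0.2],[[0,0,0],[0,0,0],-0.2]]'; python3 -m pendant '[[[0,0,0],[0,0,0],0.2],[[0,0,0],[0,0,0],0.65],[[0,0,0],[0,0,0],0.65],[[0,0,0],[0,0,0],0.65]]'
python3 - <<'E'
from plan import *
for h in (.05,): rel(tin(0)+ryaw(RY,t)@[0,0,h],rackR())
d=shot("side","s6"); crop(d,250,150,420,290,4,"s6c")
E
```

```text
clock: 4.17
ee_pos: [0.3388, 0.3306, 0.0493]
ee_rot: [-0.42, 0.988, 0.723]
contact_force: [-17.8, -20.0, 35.2]
gripper_width: 0.0514
clock: 4.5
ee_pos: [0.3405, 0.332, 0.0494]
ee_rot: [-0.419, 0.986, 0.724]
contact_force: [0.2, 0.2, 1.5]
gripper_width: 0.0702
turn first (units of 4deg) [0.01 0.02 0.02] then shift in final axes (25mm) [-2.47 -2.09 -0.07] or in present axes [-2.47 -2.09 -0.07]
```

View pics/s6c.png

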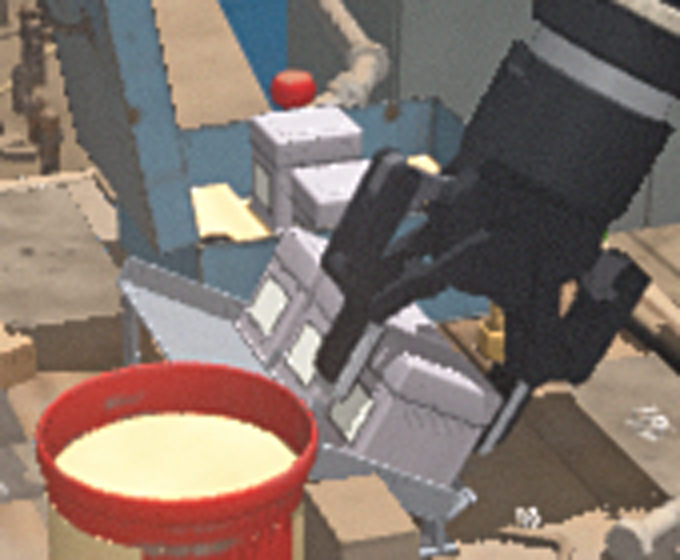

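```bash
python3 -m pendant '[[[-0.8,0,0],[0,0,0],0.65],[[-1,0,0],[0,0,0],0.65],[[-0.7,-0.5,0],[0,0,0],0.65],[[0,-0.8,-0.07],[0,0,0],0.65],[[0,-0.79,0],[0,0,0],0.65],[[0,0,0],[0,0,0],0.65],[[0,0,0],[0,0,0],0.65]]'
python3 - <<'E'
from plan import *
for h in (-.013,): rel(tin(0)+ryaw(RY,t)@[0,0,h],rackR())
W=shot("wrist","w6"); print(fitrack(pts([W])))
E
```

```text
clock: 5.13
ee_pos: [0.3556, 0.2713, 0.1024]
ee_rot: [-0.418, 0.988, 0.721]
contact_force: [-0.7, -0.9, 0.3]
gripper_width: 0.0702
turn first (units of 4deg) [-0.02  0.01  0.03] then shift in final axes (25mm) [2.54 0.03 0.01] or in present axes [2.54 0.04 0.01]
(array([0.3738, 0.2911, 0.0596, 0.801 ]), np.float64(0.00041902575837980856), 28074)
```

View pics/w6.png

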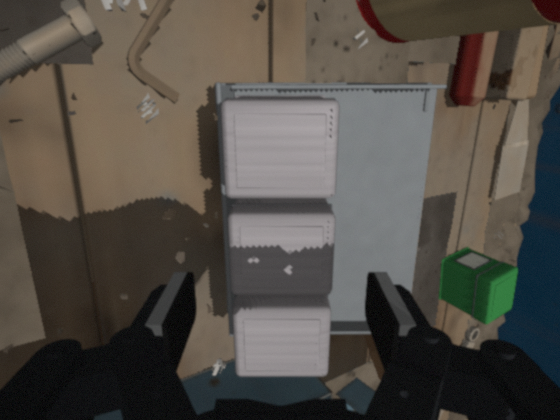

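```bash
python3 -m pendant '[[[0.8,0,0],[0,0,0],0.65],[[0.8,0,0],[0,0,0],0.65],[[0.5,0,0],[0,0,0],0.65],[[0.4,0,0],[0,0,0],0.3],[[0,0,0],[0,0,0],0.3],[[0,0,0],[0,0,0],-0.2],[[0,0,0],[0,0,0],-0.2],[[0,0,0],[0,0,0],-0.2],[[0,0,0],[0,0,0],-0.2]]' 45; python3 -m pendant '[[[-0.3,0,0],[0,0,0],-0.2],[[-0.5,0,0],[0,0,0],-0.2],[[-0.4,0,0],[0,0,0],-0.2],[[0,0,0],[0,0,0],-0.2],[[0,0,0],[0,0,0],-0.2],[[0,0,0],[0,0,0],-0.2],[[0,0,0],[0,0,0],-0.2],[[0,0,0],[0,0,0],-0.2]]'
```

```text
clock: 5.93
ee_pos: [0.3757, 0.2938, 0.048]
ee_rot: [-0.419, 0.989, 0.723]
contact_force: [0.4, 0.3, -5.7]
gripper_width: 0.0514
clock: 6.6
ee_pos: [0.3658, 0.2834, 0.0735]
ee_rot: [-0.419, 0.989, 0.724]
contact_force: [-0.0, 0.8, -5.5]
gripper_width: 0.0515
```

```bash
python3 - <<'E'
from plan import *
d=shot("side","s7"); crop(d,250,150,420,290,4,"s7c"); print(cur()[2]["contact_force"])
E
python3 -m pendant '[[[0.5,0,0],[0,0,0],-0.2],[[0.4,0,0],[0,0,0],-0.2],[[0.13,0,0],[0,0,0],-0.2],[[0.05,0,0],[0,0,0],-0.2],[[0,0,0],[0,0,0],-0.2]]'
```

```text
[ 0.3531 -0.7468 -6.6959]
clock: 7.07
ee_pos: [0.375, 0.293, 0.0501]
ee_rot: [-0.419, 0.989, 0.724]
contact_force: [-0.3, -0.2, -5.6]
gripper_width: 0.0515
```

View pics/s7c.png

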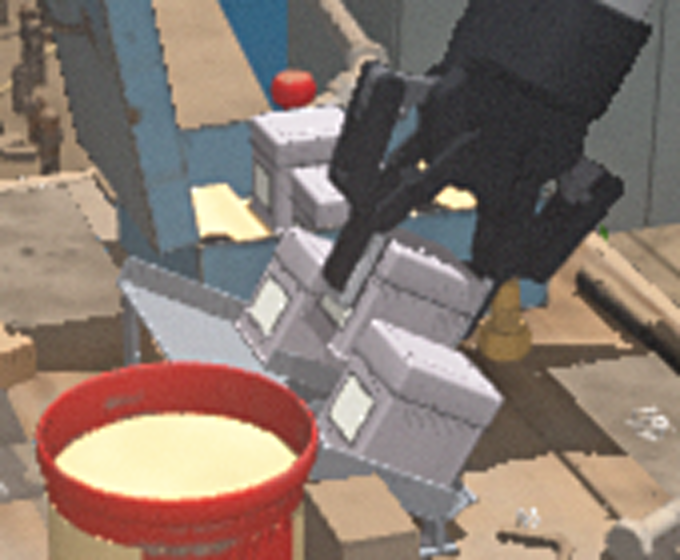

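```bash
python3 -m pendant '[[[0.04,0,0],[0,0,0],-0.2],[[0.03,0,0],[0,0,0],-0.2],[[0,0,0],[0,0,0],-0.2]]'
```

```text
clock: 7.32
ee_pos: [0.3762, 0.2938, 0.0494]
ee_rot: [-0.419, 0.987, 0.723]
contact_force: [-0.1, 0.4, -4.8]
gripper_width: 0.0521
```

```bash
python3 -m pendant '[[[0.03,0,0],[0,0,0],-0.2],[[0,0,0],[0,0,0],-0.2]]'
```

```text
clock: 7.48
ee_pos: [0.3765, 0.2941, 0.0486]
ee_rot: [-0.419, 0.987, 0.723]
contact_force: [0.4, 0.0, -6.2]
gripper_width: 0.0514
```

```bash
python3 -m pendant '[[[0.04,0,0],[0,0,0],-0.2],[[0,0,0],[0,0,0],-0.2]]'
```

```text
clock: 7.65
ee_pos: [0.3768, 0.2944, 0.0476]
ee_rot: [-0.419, 0.988, 0.723]
contact_force: [-0.5, -0.2, -5.9]
gripper_width: 0.0516
```

Run:
```python
from plan import *
p,C,o=cur();print(p,o["contact_force"])
W=shot("wrist","w8")
```

```text
[0.3768 0.2944 0.0476] [-0.4918 -0.1583 -5.9295]
```

View pics/w8.png

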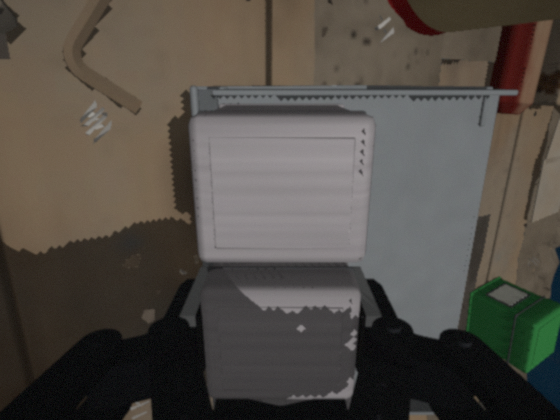

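```bash
python3 -m pendant '[[[0.04,0,0],[0,0,0],-0.2],[[0,0,0],[0,0,0],-0.2]]'
```

```text
clock: 7.87
ee_pos: [0.377, 0.2946, 0.0474]
ee_rot: [-0.419, 0.987, 0.723]
contact_force: [-10.4, -10.1, 18.9]
gripper_width: 0.0517
```

```bash
python3 -m pendant '[[[0,0,0],[0,0,0],0.2],[[0,0,0],[0,0,0],0.65],[[0,0,0],[0,0,0],0.65],[[0,0,0],[0,0,0],0.65],[[-0.8,0,0],[0,0,0],0.65],[[-1,0,0],[0,0,0],0.65],[[-1,0,0],[0,0,0],0.65],[[-1,0,0],[0,0,0],0],[[-0.5,0,0],[0,0,0],-0.5]]'
python3 - <<'E'
from plan import *
rel(np.array([.4735,.106,.17]),boxR())
p,C,o=cur();print(p,o["contact_force"])
W=shot("wrist","w9");print(fitrack(pts([W])))
E
```

```text
clock: 8.62
ee_pos: [0.3395, 0.2561, 0.1421]
ee_rot: [-0.419, 0.985, 0.724]
contact_force: [0.7, -0.2, -0.3]
gripper_width: 0.0473
turn first (units of 4deg) [0.09 7.54 0.01] then shift in final axes (25mm) [-1.12 -8.03 -0.53] or in present axes [-1.24 -8.03  0.05]
[0.3395 0.2561 0.1421] [ 0.7421 -0.1618 -0.3026]
(array([0.3742, 0.2903, 0.0594, 0.8003]), np.float64(0.0005029705135283051), 18513)
```

View pics/w9.png

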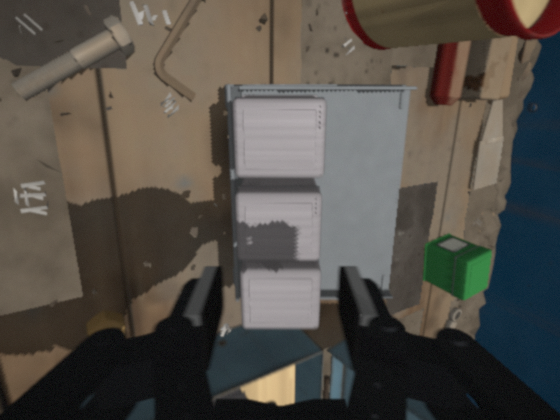

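```bash
python3 -m pendant '[[[-0.8,-0.3,0],[0,0.9,0],-1],[[-0.8,-0.6,0],[0,0.95,0],-1],[[-0.4,-1,0],[0,0.95,0],-1],[[0,-1,0],[0,0.95,0],-1],[[0,-1,0],[0,0.95,0],-1],[[0,-1,0],[0,0.95,0],-1],[[0,-1,0],[0,0.95,0],-1],[[0,-1,0],[0,0.94,0],-1],[[0,-0.6,0],[0,0,0],-1],[[0,0,0],[0,0,0],-1],[[0,0,0],[0,0,0],-1]]' 30
python3 - <<'E'
from plan import *
rel(np.array([.4735,.106,.17]),boxR())
p,C,o=cur();print(p,o["contact_force"],o["gripper_width"])
W=shot("wrist","w10");T=shot("top","t10");crop(T,220,130,420,280,4,"t10c")
for ds in([W],[T],[W,T]):
    Q=pts(ds)
    print("  d?",fitup(Q,np.array([.444,.138,.047,.79])))
    print("  e?",fitup(Q,np.array([.503,.0767,.047,.79])))
E
```

```text
clock: 9.58
ee_pos: [0.4578, 0.1094, 0.1836]
ee_rot: [-0.625, 1.481, 0.624]
contact_force: [-0.3, 0.1, -0.6]
gripper_width: 0.0
turn first (units of 4deg) [ 0.06 -0.03  0.  ] then shift in final axes (25mm) [ 0.54 -0.54  0.34] or in present axes [ 0.54 -0.54  0.34]
[0.4578 0.1094 0.1836] [-0.2745  0.0993 -0.6357] 1.407709981526145e-05
  d? (array([0.4468, 0.1364, 0.0472, 0.7839]), np.float64(0.00046396606498835813), 4807)
  e? (array([0.5048, 0.0754, 0.0471, 0.8038]), np.float64(0.00037449649854697994), 2510)
  d? (array([0.4442, 0.1414, 0.0471, 0.634 ]), np.float64(0.0018211749005240703), 303)
  e? (array([0.5331, 0.0773, 0.0497, 1.6599]), np.float64(0.0018859511400315335), 14)
  d? (array([0.4469, 0.1364, 0.0472, 0.7858]), np.float64(0.000487255619266741), 5106)
  e? (array([0.5048, 0.0754, 0.0471, 0.8036]), np.float64(0.000377779668813593), 2516)
```

View pics/w10.png

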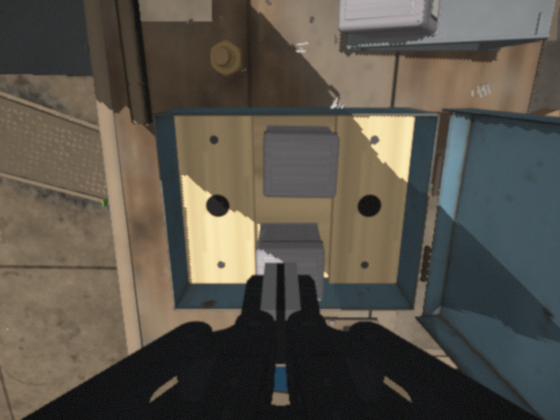

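View pics/t10c.png

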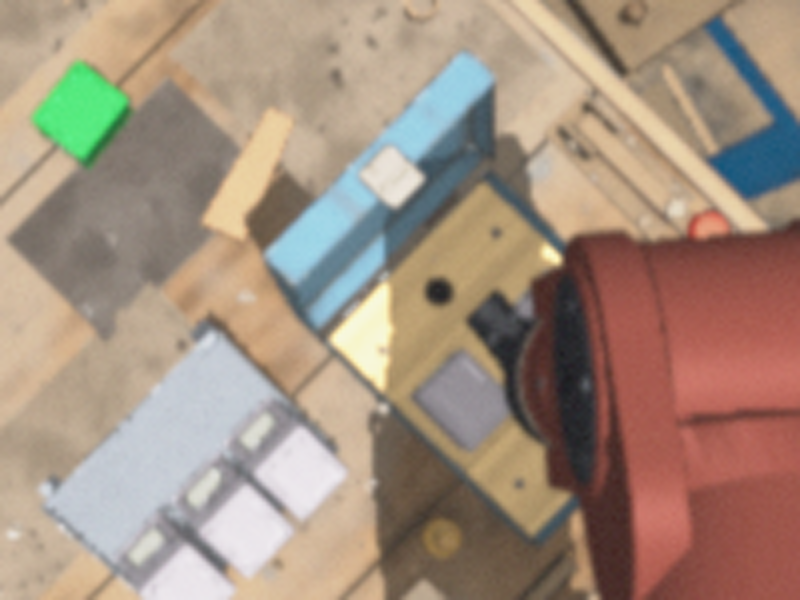

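Run:
```python
from plan import *
W=load("w10");P=cloud(W);Q=P[W["depth"]>.1]
c0=np.array([.4758,.1062,0]);M=ryaw(.795)
q=(Q-c0)@M
m=(q[:,2]>.058)&(q[:,2]<.072)&(np.abs(q[:,0])<.115)&(np.abs(q[:,1])<.095)
r=q[m]
def line(sel,ax):
    s=r[sel]; o=1-ax; k=np.polyfit(s[:,o],s[:,ax],1)
    res=s[:,ax]-np.polyval(k,s[:,o]); s=s[np.abs(res)<.003]; k=np.polyfit(s[:,o],s[:,ax],1); print("axis",ax,len(s),"mean",np.median(s[:,ax]),"slope",k[0],np.percentile(s[:,ax],[2,98]),"span",s[:,o].min(),s[:,o].max())
line((r[:,1]>.065)&(np.abs(r[:,0])<.09),1)
line((r[:,1]<-.065)&(np.abs(r[:,0])<.09),1)
line((r[:,0]>.085)&(r[:,0]<.108)&(np.abs(r[:,1])<.07),0)
line((r[:,0]<-.085)&(np.abs(r[:,1])<.07),0)
for n,p in dict(d=[.4468,.1364,.047],e=[.5048,.0754,.047]).items(): print(n,(np.array(p)-c0)@M)
# channel shoulder edges : z<.024 region
f=q[(q[:,2]>.012)&(q[:,2]<.025)&(np.abs(q[:,1])<.07)&(np.abs(q[:,0])<.05)]
print(len(f),np.percentile(f[:,0],[1,5,50,95,99]),np.median(f[:,2]))
```

```text
axis 1 804 mean 0.07704145104640173 slope 0.0045454822020024694 [0.076 0.078] span -0.08989586132231359 0.08994903709360147
axis 1 1046 mean -0.07680073753240571 slope 0.0028272737819788527 [-0.0784 -0.0758] span -0.0898596284762028 0.08999816515352176
axis 0 904 mean 0.10177557515734431 slope -0.001248067526001584 [0.0983 0.104 ] span -0.06984228439826903 0.06990564629269547
axis 0 978 mean -0.09647335299791873 slope -0.004818334065348416 [-0.0978 -0.0958] span -0.0698403265257149 0.06996366443093056
d [0.0013 0.0419 0.047 ]
e [-0.0017 -0.0423  0.047 ]
3935 [-0.033  -0.0321 -0.005   0.0322  0.0334] 0.01857373110778171
```

```bash
sed -i 's/BY=.795/BY=.799/' plan.py
cat >> plan.py <<'E'
CM=np.array([.4758,.1062,.018])
def box(x,y,z): return CM+ryaw(BY)@[x,y,z]
E
python3 - <<'E'
from plan import *
rel(box(0,0,.09),boxR()); rel(box(0,0,.012),boxR())
E
```

```text
turn first (units of 4deg) [ 0.02 -0.03  0.01] then shift in final axes (25mm) [ 3.05 -0.64  0.43] or in present axes [ 3.05 -0.64  0.43]
turn first (units of 4deg) [ 0.02 -0.03  0.01] then shift in final axes (25mm) [ 6.17 -0.64  0.43] or in present axes [ 6.17 -0.64  0.44]
```

```bash
python3 -m pendant '[[[0.6,-0.32,0.22],[0,0,0],-1],[[0.8,-0.32,0.22],[0,0,0],-1],[[0.8,0,0],[0,0,0],-1],[[0.8,0,0],[0,0,0],-1],[[0,0,0],[0,0,0],-1],[[0,0,0],[0,0,0],-1]]'
python3 - <<'E'
from plan import *
rel(box(0,0,.012),boxR())
d=shot("side","s11"); crop(d,250,100,420,240,4,"s11c"); shot("wrist","w11")
E
```

```text
clock: 10.18
ee_pos: [0.4757, 0.1063, 0.1096]
ee_rot: [-0.627, 1.481, 0.625]
contact_force: [0.0, 0.1, 0.2]
gripper_width: 0.0003
turn first (units of 4deg) [ 0.03 -0.04  0.  ] then shift in final axes (25mm) [ 3.18 -0.01  0.  ] or in present axes [ 3.18 -0.01  0.01]
```

View pics/s11c.png

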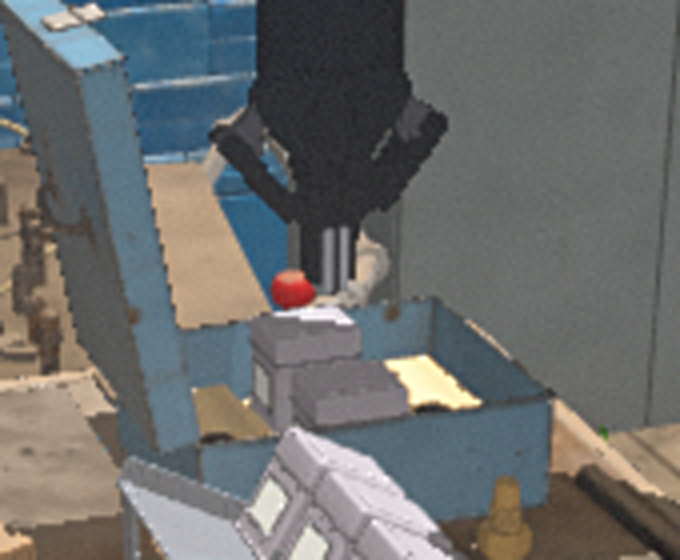

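View pics/w11.png

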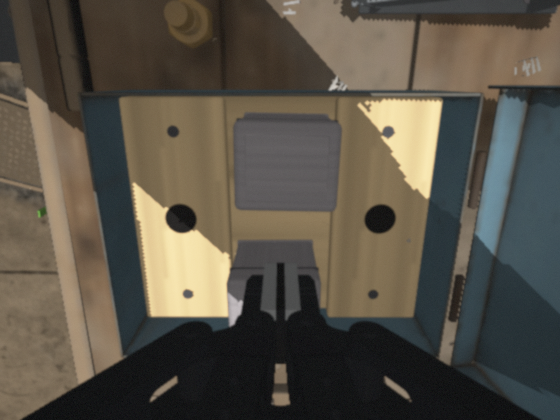

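```bash
python3 -m pendant '[[[0.6,0,0],[0,0,0],-1],[[0.6,0,0],[0,0,0],-1],[[0.4,0,0],[0,0,0],-1],[[0,0,0],[0,0,0],-1]]'
```

```text
clock: 10.62
ee_pos: [0.4767, 0.1059, 0.0693]
ee_rot: [-0.627, 1.481, 0.624]
contact_force: [-0.1, -0.1, -0.5]
gripper_width: 0.0001
```

```bash
python3 -m pendant '[[[0.5,0,0],[0,0,0],-1],[[0.5,0,0],[0,0,0],-1],[[0.5,0,0],[0,0,0],-1],[[0,0,0],[0,0,0],-1]]'
python3 - <<'E'
from plan import *
p,C,o=cur(); print((p-CM)@ryaw(BY),o["contact_force"])
E
```

```text
clock: 10.95
ee_pos: [0.4768, 0.1058, 0.0318]
ee_rot: [-0.627, 1.481, 0.624]
contact_force: [-0.9, 0.1, -0.4]
gripper_width: -0.0002
[ 0.0004 -0.001   0.0138] [-0.8712  0.1419 -0.3808]
```

```bash
python3 -m pendant '[[[0,0.2,0],[0,0,0],-1],[[0,0.2,0],[0,0,0],-1],[[0,0.2,0],[0,0,0],-1],[[0,0.15,0],[0,0,0],-1],[[0,0,0],[0,0,0],-1]]'
python3 - <<'E'
from plan import *
p,C,o=cur(); print((p-CM)@ryaw(BY),o["contact_force"]@ryaw(BY))
W=shot("wrist","w12"); print(((r:=fitup(pts([W]),np.array([.443,.140,.047,.79])))[0][:3]-CM)@ryaw(BY),r)
E
```

```text
clock: 11.37
ee_pos: [0.4649, 0.1192, 0.0332]
ee_rot: [-0.629, 1.477, 0.622]
contact_force: [3.3, -2.0, 3.4]
gripper_width: -0.0002
[0.0017 0.0168 0.0152] [ 0.8845 -3.766   3.355 ]
[0.0011 0.0539 0.0305] (array([0.4379, 0.1446, 0.0485, 0.7997]), np.float64(0.0008100788643097614), 30446)
```

View pics/w12.png

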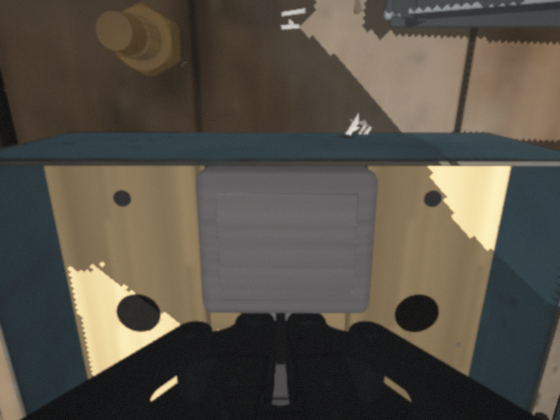

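```bash
python3 -m pendant '[[[0,-0.3,0],[0,0,0],-1],[[0,-0.4,0],[0,0,0],-1],[[0,-0.2,0],[0,0,0],-1],[[0,-0.2,0],[0,0,0],-1],[[0,-0.2,0],[0,0,0],-1],[[0,0,0],[0,0,0],-1]]'
python3 - <<'E'
from plan import *
p,C,o=cur(); print((p-CM)@ryaw(BY),o["contact_force"]@ryaw(BY))
E
```

```text
clock: 11.92
ee_pos: [0.4871, 0.0956, 0.0318]
ee_rot: [-0.626, 1.481, 0.624]
contact_force: [-1.8, 0.5, -0.7]
gripper_width: -0.0
[ 0.0003 -0.0155  0.0138] [-0.9501  1.6439 -0.7246]
```

```bash
python3 -m pendant '[[[0,0.3,0],[0,0,0],-1],[[0,0.3,0],[0,0,0],-1],[[-0.8,0,0],[0,0,0],-1],[[-1,0,0],[0,0,0],-1],[[-1,0,0],[0,0,0],-1],[[-1,0.4,0],[0,0,0],-0.5],[[-1,1,0],[0,0,0],0],[[-1,1,0],[0,0,0],0.65],[[-0.5,1,0],[0,-0.5,0],0.65]]'
python3 - <<'E'
from plan import *
p,C,o=cur(); print((p-CM)@ryaw(BY),o["contact_force"])
W=shot("wrist","w13");T=shot("top","t13")
for ds in([W],):
    for g in(box(0,.0535,.029),box(0,-.052,.029)):
        r=fitup(pts(ds),np.r_[g,.799]); print((r[0][:3]-CM)@ryaw(BY),r)
rel(tin(0)+ryaw(RY,t)@[0,0,.05],rackR())
E
```

```text
clock: 12.67
ee_pos: [0.4156, 0.1677, 0.1918]
ee_rot: [-0.614, 1.445, 0.631]
contact_force: [0.4, 0.4, 0.9]
gripper_width: 0.0482
[0.0021 0.086  0.1738] [0.4168 0.4017 0.8676]
[0.0007 0.0542 0.0292] (array([0.4375, 0.1445, 0.0472, 0.8017]), np.float64(0.0007143798046059524), 4836)
[-0.0026 -0.0474  0.0292] (array([0.508 , 0.0713, 0.0472, 0.7946]), np.float64(0.00042396576136483413), 3912)
turn first (units of 4deg) [ 0.05 -6.99  0.02] then shift in final axes (25mm) [ 3.78  4.56 -0.6 ] or in present axes [3.61 4.56 1.26]
```

View pics/w13.png

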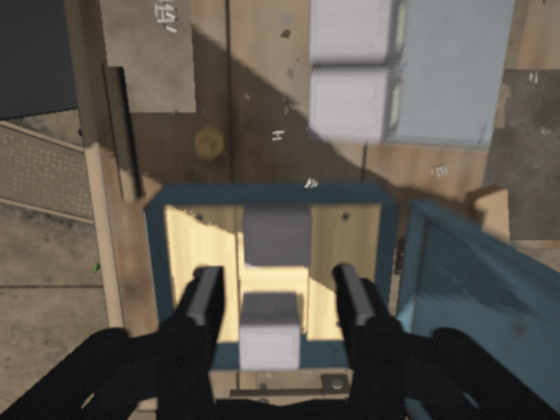

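```bash
python3 -m pendant '[[[0,0.8,0],[0,-1,0],0.65],[[0,0.8,0],[0,-1,0],0.65],[[0,0.8,0],[0,-1,0],0.65],[[0.2,0.8,0],[0,-1,0],0.65],[[0.4,0.7,0],[0,-1,0],0.65],[[0.6,0.66,0],[0,-1,0],0.65],[[0.6,0,0],[0,-1,0],0.65],[[0,0,0],[0,0,0],0.65],[[0,0,0],[0,0,0],0.65]]'
python3 - <<'E'
from plan import *
p,C,o=cur(); print(p,o["contact_force"])
W=shot("wrist","w14"); T=shot("top","t14");S=shot("side","s14"); crop(T,220,130,420,280,4,"t14c")
r=fitrack(pts([W]));print(r)
for ds in([T],[S],[T,S]):
    for g in(box(0,.0535,.029),box(0,-.05,.029)):
        r=fitup(pts(ds),np.r_[g,.799]); print((r[0][:3]-CM)@ryaw(BY),r[0][3],r[1:])
for h in(.05,-.013): rel(tin(0)+ryaw(RY,t)@[0,0,h],rackR())
E
```

```text
clock: 13.52
ee_pos: [0.3434, 0.2565, 0.1462]
ee_rot: [-0.421, 0.995, 0.723]
contact_force: [0.6, 1.2, 1.1]
gripper_width: 0.0701
[0.3434 0.2565 0.1462] [0.5611 1.1923 1.0604]
(array([0.3743, 0.2903, 0.0595, 0.8007]), np.float64(0.0005001816268821457), 18247)
[0.0013 0.0533 0.0294] 0.8235236826431986 (np.float64(0.0016441541898740435), 321)
[ 0.0006 -0.0529  0.0292] 0.7848718192455727 (np.float64(0.001934318027859372), 376)
[0.0027 0.0555 0.0263] 0.8068682389681457 (np.float64(0.0011198769578086073), 558)
[-0.0031 -0.047   0.0266] 0.8036174108024373 (np.float64(0.0009187445267465311), 457)
[0.0026 0.0549 0.0279] 0.791270025508192 (np.float64(0.0016241192124772045), 866)
[-0.0031 -0.0472  0.0281] 0.7999643497831745 (np.float64(0.0013258703957030292), 786)
turn first (units of 4deg) [ 0.01 -0.04  0.03] then shift in final axes (25mm) [ 1.95  0.17 -0.36] or in present axes [ 1.95  0.17 -0.35]
turn first (units of 4deg) [ 0.01 -0.04  0.03] then shift in final axes (25mm) [ 4.47  0.17 -0.36] or in present axes [ 4.47  0.18 -0.35]
```

View pics/t14c.png

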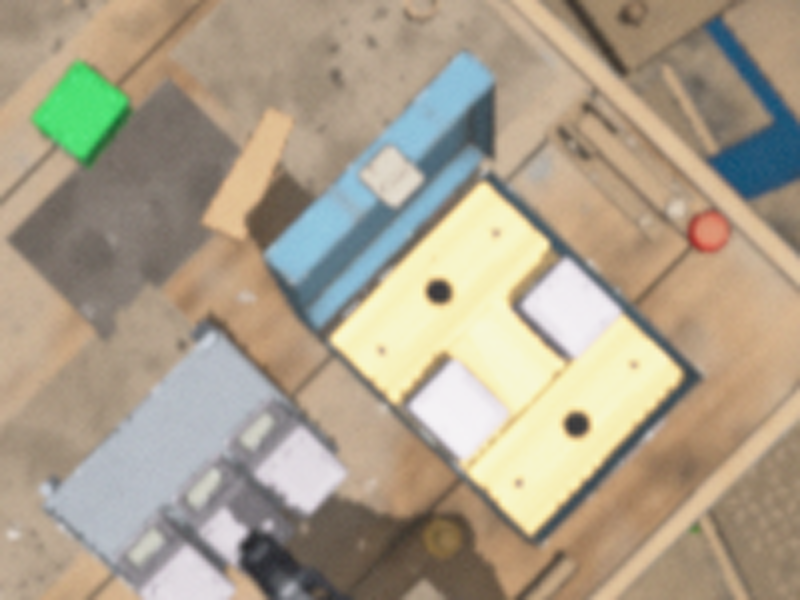

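View pics/w14.png

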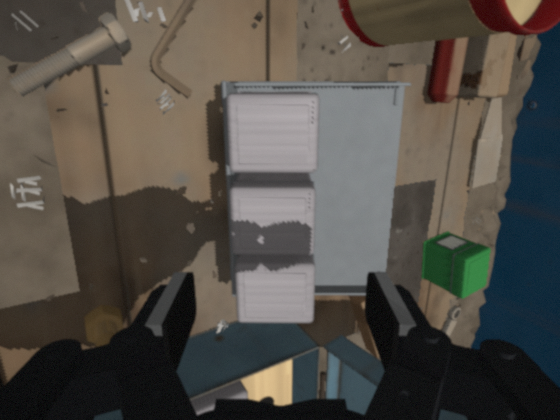

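```bash
python3 -m pendant '[[[0.5,0.17,-0.36],[0,0,0],0.65],[[0.8,0,0],[0,0,0],0.65],[[0.8,0,0],[0,0,0],0.65],[[0.8,0,0],[0,0,0],0.65],[[0.8,0,0],[0,0,0],0.65],[[0.5,0,0],[0,0,0],0.65],[[0.22,0,0],[0,0,0],0.65],[[0,0,0],[0,0,0],0.4],[[0,0,0],[0,0,0],-0.2],[[0,0,0],[0,0,0],-0.2],[[0,0,0],[0,0,0],-0.2],[[0,0,0],[0,0,0],-0.2]]' 60; python3 -m pendant '[[[-0.3,0,0],[0,0,0],-0.2],[[-0.6,0,0],[0,0,0],-0.2],[[-0.8,0,0],[0,0,0],-0.2],[[-0.8,0,0],[0,0,0],-0.2],[[-0.5,0,0],[0,0,0],-0.2],[[-0.2,0,0],[0,0,0],-0.2],[[0,0,0],[0,0,0],-0.2],[[0,0,0],[0,0,0],-0.2]]'
python3 - <<'E'
from plan import *
p,C,o=cur(); print(p,o["contact_force"],o["gripper_width"])
W=shot("wrist","w15")
Q=pts([W])@C - p@C  # tool frame
# tin held: centre near x=+.013? fit box in tool frame, allow small rot
from scipy.spatial.transform import Rotation as R
Hh=np.array([.029,.0225,.026]); 
pr=np.array([-.013,0,0,0,0,0.])
for it in range(8):
    q=(Q-pr[:3])@R.from_rotvec(pr[3:]).as_matrix(); b=sd(q,Hh); S=Q[(np.abs(b)<(.01 if it<3 else .005))&(np.abs(q[:,2])<.0245)]
    f=lambda a: np.r_[sd((S-a[:3])@R.from_rotvec(a[3:]).as_matrix(),Hh),]
    pr=least_squares(f,pr,loss="soft_l1",f_scale=.002).x
print(pr, np.degrees(pr[3:]),np.median(np.abs(f(pr))),len(S))
E
```

```text
clock: 14.67
ee_pos: [0.3755, 0.2941, 0.0479]
ee_rot: [-0.42, 0.989, 0.723]
contact_force: [1.5, 2.0, -3.3]
gripper_width: 0.0516
clock: 15.33
ee_pos: [0.3471, 0.2654, 0.1164]
ee_rot: [-0.42, 0.99, 0.723]
contact_force: [-0.6, -0.1, -6.7]
gripper_width: 0.0516
[0.3471 0.2654 0.1164] [-0.5736 -0.0986 -6.6763] 0.0515772192771414
[-0.0123 -0.0026  0.0008 -0.0017 -0.0057 -0.0056] [-0.0957 -0.328  -0.3237] 0.00033118056021137765 23169
```

View pics/w15.png

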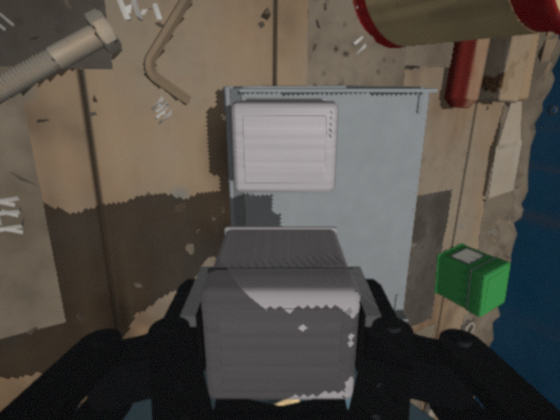

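```bash
python3 -m pendant '[[[-0.8,0,0],[0,0,0],-0.2],[[-1,0,0],[0,0,0],-0.2],[[-0.8,-0.4,0],[0,0.6,0],-0.2],[[0,-0.7,0],[0,0.8,0],-0.2],[[0,-0.8,0],[0,0.8,0],-0.2],[[0,-0.8,0],[0,0.8,0],-0.2],[[0,-0.8,0],[0,0.8,0],-0.2],[[0,-0.8,0],[0,0.8,0],-0.2],[[0,-0.8,0],[0,0.8,0],-0.2],[[0,-0.8,0],[0,0.8,0],-0.2],[[0,-0.6,0],[0,0.8,0],-0.2],[[0,-0.3,0],[0,0.55,0],-0.2],[[0,0,0],[0,0,0],-0.2],[[0,0,0],[0,0,0],-0.2]]'
python3 - <<'E'
from plan import *
p,C,o=cur(); print((p-CM)@ryaw(BY),o["contact_force"],o["gripper_width"])
rel(box(0,.0055,.09),boxR())
E
```

```text
clock: 16.55
ee_pos: [0.4467, 0.1245, 0.1715]
ee_rot: [-0.628, 1.485, 0.624]
contact_force: [-0.5, 0.1, -6.8]
gripper_width: 0.0511
[-0.0072  0.0336  0.1535] [-0.5395  0.127  -6.8056] 0.05113691732727637
turn first (units of 4deg) [ 0.02 -0.09 -0.01] then shift in final axes (25mm) [ 2.54 -1.12  0.29] or in present axes [ 2.54 -1.13  0.3 ]
```

```bash
python3 -m pendant '[[[0.3,-0.5,0.15],[0,-0.09,0],-0.2],[[0.5,-0.4,0.15],[0,0,0],-0.2],[[0.6,-0.22,0],[0,0,0],-0.2],[[0.5,0,0],[0,0,0],-0.2],[[0,0,0],[0,0,0],-0.2],[[0,0,0],[0,0,0],-0.2],[[0,0,0],[0,0,0],-0.2]]'
python3 - <<'E'
from plan import *
p,C,o=cur(); print((p-CM)@ryaw(BY),o["contact_force"],o["gripper_width"])
rel(box(0,.0055,.0167),boxR())
W=shot("wrist","w16"); Q=pts([W]); S=shot("side","s16"); crop(S,250,100,420,240,4,"s16c")
for n,g in dict(d=box(0,.0535,.029),held=p+[0,0,.0123]).items():
    r=fitup(Q,np.r_[g,.799]); print(n,(r[0][:3]-CM)@ryaw(BY),r[0][3],r[1:])
E
```

```text
clock: 17.13
ee_pos: [0.4718, 0.11, 0.1261]
ee_rot: [-0.626, 1.477, 0.625]
contact_force: [0.7, -0.2, -6.3]
gripper_width: 0.0513
[-0.0001  0.0055  0.1081] [ 0.6998 -0.1988 -6.3319] 0.05132570252549534
turn first (units of 4deg) [0.02 0.02 0.02] then shift in final axes (25mm) [ 3.66 -0.    0.  ] or in present axes [ 3.66  0.   -0.  ]
d [0.0013 0.0531 0.0292] 0.7957598692378213 (np.float64(0.0005658867581749723), 8678)
held [-0.0006  0.003   0.1201] 0.8009505299480254 (np.float64(0.0004039637182315127), 24559)
```

View pics/w16.png

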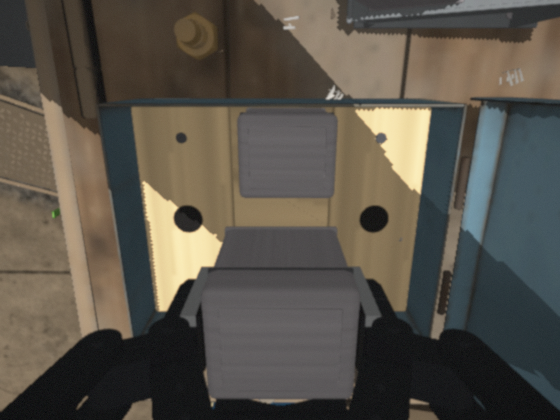

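View pics/s16c.png

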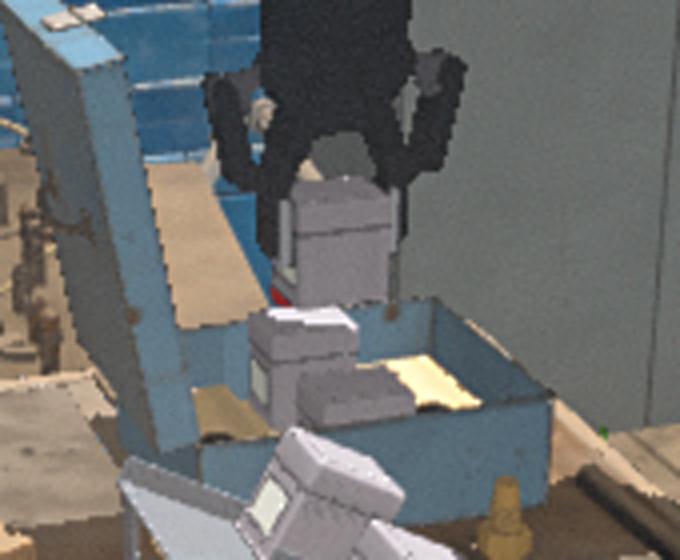

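```bash
python3 -m pendant '[[[0.5,0,0],[0,0,0],-0.2],[[0.5,0,0],[0,0,0],-0.2],[[0.5,0,0],[0,0,0],-0.2],[[0.3,0,0],[0,0,0],-0.2],[[0,0,0],[0,0,0],-0.2]]'
```

```text
clock: 17.65
ee_pos: [0.4712, 0.1098, 0.0798]
ee_rot: [-0.626, 1.479, 0.625]
contact_force: [-0.6, -0.1, -6.5]
gripper_width: 0.0514
```

```bash
python3 -m pendant '[[[0.4,0,0],[0,0,0],-0.2],[[0.5,0,0],[0,0,0],-0.2],[[0.4,0,0],[0,0,0],-0.2],[[0.2,0,0],[0,0,0],-0.2],[[0,0,0],[0,0,0],-0.2]]';python3 - <<'E'
from plan import *
p,C,o=cur(); print((p-CM)@ryaw(BY),o["contact_force"],o["gripper_width"])
E
```

```text
clock: 18.07
ee_pos: [0.4717, 0.1098, 0.0429]
ee_rot: [-0.626, 1.479, 0.625]
contact_force: [-0.4, -0.1, -6.7]
gripper_width: 0.0511
[-0.0003  0.0054  0.0249] [-0.4275 -0.1016 -6.735 ] 0.051077387785095976
```

```bash
python3 -m pendant '[[[0.15,0,0],[0,0,0],-0.2],[[0.07,0,0],[0,0,0],-0.2],[[0,0,0],[0,0,0],-0.2]]'
```

```text
clock: 18.32
ee_pos: [0.4722, 0.1098, 0.0378]
ee_rot: [-0.626, 1.477, 0.624]
contact_force: [-0.0, -0.0, -5.9]
gripper_width: 0.0511
```

```bash
python3 -m pendant '[[[0.05,0,0],[0,0,0],-0.2],[[0,0,0],[0,0,0],-0.2]]'
```

```text
clock: 18.48
ee_pos: [0.4721, 0.1097, 0.0365]
ee_rot: [-0.626, 1.478, 0.624]
contact_force: [0.6, 0.0, -6.2]
gripper_width: 0.0516
```

```bash
python3 -m pendant '[[[0.03,0,0],[0,0,0],-0.2],[[0,0,0],[0,0,0],-0.2]]'
```

```text
clock: 18.65
ee_pos: [0.472, 0.1097, 0.0357]
ee_rot: [-0.626, 1.478, 0.624]
contact_force: [0.0, -1.0, -5.5]
gripper_width: 0.0514
```

```bash
python3 -m pendant '[[[0.03,0,0],[0,0,0],-0.2],[[0,0,0],[0,0,0],-0.2]]'
```

```text
clock: 18.82
ee_pos: [0.4721, 0.1097, 0.0354]
ee_rot: [-0.626, 1.478, 0.624]
contact_force: [-1.7, 0.0, 4.0]
gripper_width: 0.0515
```

```bash
python3 -m pendant '[[[0.02,0,0],[0,0,0],-0.2],[[0,0,0],[0,0,0],-0.2]]'
```

```text
clock: 18.98
ee_pos: [0.4721, 0.1097, 0.0353]
ee_rot: [-0.626, 1.477, 0.624]
contact_force: [-5.2, 0.4, 13.0]
gripper_width: 0.0514
```

```bash
python3 -m pendant '[[[0,0,0],[0,0,0],0.1],[[0,0,0],[0,0,0],0.5],[[0,0,0],[0,0,0],0.5],[[0,0,0],[0,0,0],0.5],[[-0.5,0,0],[0,0,0],0.5],[[-0.8,0,0],[0,0,0],0.5],[[-1,0,0],[0,0,0],0.5],[[-1,0,0],[0,0,0],0.5],[[-1,0,0],[0,0,0],0],[[-1,0,0],[0,0,0],-0.5],[[-1,0,0],[0,0,0],-1],[[-0.5,0,0],[0,0,0],-1],[[0,0,0],[0,0,0],-1]]' 30
python3 - <<'E'
from plan import *
p,C,o=cur(); print(p,(p-CM)@ryaw(BY),o["contact_force"],o["gripper_width"])
W=shot("wrist","w17"); Q=pts([W]); S=shot("side","s17"); crop(S,220,60,420,260,3,"s17c")
for n,g in dict(d=box(0,.0535,.029),h=box(0,.003,.029),e=box(0,-.048,.029)).items():
    r=fitup(Q,np.r_[g,.799]); print(n,(r[0][:3]-CM)@ryaw(BY),r[0][3],r[1:])
T=load("t14"); P=cloud(T); 
for u,v in((285,260),(370,200),(480,70)):
    print(P[int(130+v/4),int(220+u/4)])
for q in (box(.132,0,.248),):
    print(q)
E
```

```text
clock: 20.07
ee_pos: [0.4738, 0.11, 0.2073]
ee_rot: [-0.627, 1.473, 0.623]
contact_force: [0.8, 0.9, -0.1]
gripper_width: 0.0031
[0.4738 0.11   0.2073] [0.0013 0.0041 0.1893] [ 0.7557  0.8784 -0.1049] 0.0030910934513174062
d [0.002  0.0463 0.0292] 0.8951004613124126 (np.float64(0.0006798530206108544), 5175)
h [-0.      0.0042  0.0292] 1.2097157964809695 (np.float64(0.0006965729170639555), 4618)
e [-0.0017 -0.0266  0.0291] 0.9485016994650444 (np.float64(0.0006919981514679208), 3730)
[0.5227 0.259  0.2688]
[0.5552 0.2133 0.2722]
[0.6288 0.1511 0.2655]
[0.5679 0.2008 0.266 ]
```

View pics/w17.png

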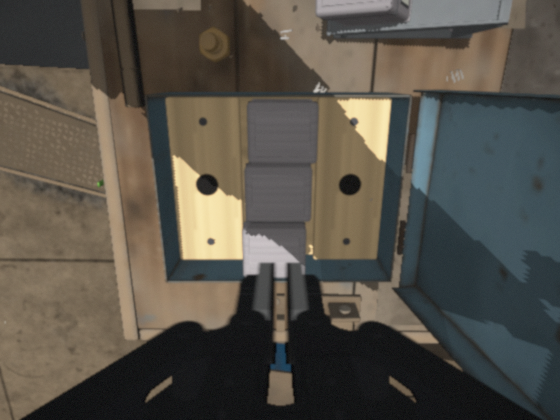

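View pics/s17c.png

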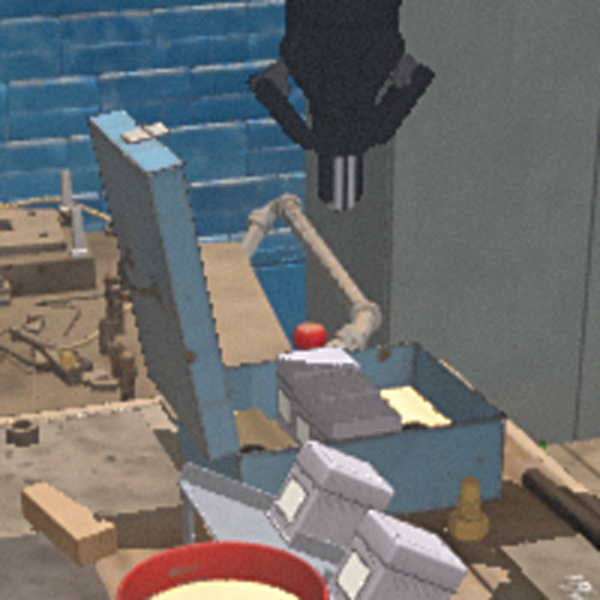

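```bash
python3 -m pendant '[[[-0.8,0,0],[0,0,0],-1],[[-1,0,0],[0,0,0],-1],[[-1,0,0],[0,0,0],-1],[[-1,0,0.3],[0,0,0],-1],[[-0.5,0,0.8],[0,0,0],-1],[[0,0,1],[0,0,0],-1],[[0,0,1],[0,0,0],-1],[[0,0,1],[0,0,0],-1],[[0,0,1],[0,0,0],-1],[[0,0,1],[0,0,0],-1],[[0,0,0.8],[0,0,0],-1],[[0,0,0.4],[0,0,0],-1],[[0,0,0],[0,0,0],-1],[[0,0,0],[0,0,0],-1]]'
python3 - <<'E'
from plan import *
p,C,o=cur(); print((p-CM)@ryaw(BY)+[0,0,.018],o["contact_force"],o["joint_positions"])
rel(box(.187,0,.225),boxR())
W=shot("wrist","w18"); S=shot("side","s18"); crop(S,220,20,420,220,3,"s18c");T=shot("top","t18");crop(T,220,130,420,280,4,"t18c")
E
```

```text
clock: 21.33
ee_pos: [0.5984, 0.2409, 0.3099]
ee_rot: [-0.627, 1.481, 0.625]
contact_force: [-0.8, -0.7, 0.1]
gripper_width: -0.0002
[0.182  0.006  0.3099] [-0.7552 -0.7445  0.0824] [ 0.2699  0.517   0.3945  1.4502 -0.0011  1.04  ]
turn first (units of 4deg) [ 0.02 -0.03 -0.  ] then shift in final axes (25mm) [ 2.68 -0.24  0.2 ] or in present axes [ 2.68 -0.24  0.2 ]
```

View pics/s18c.png

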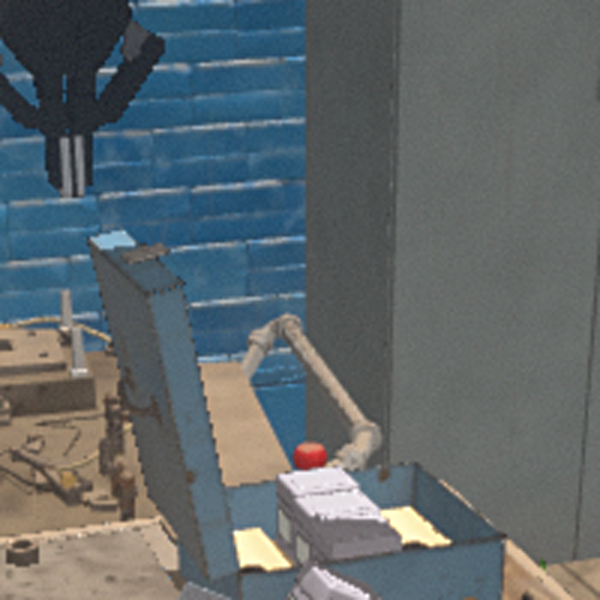

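View pics/w18.png

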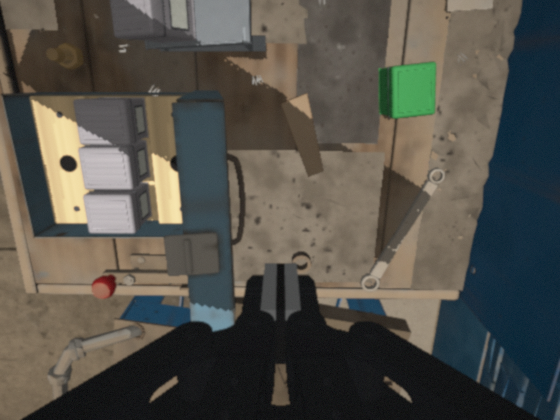

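Run:
```python
from plan import *
W=load("w18"); q=(cloud(W)[W["depth"]>.05]-CM)@ryaw(BY)+[0,0,.018]
for a,b in((.255,.29),(.2,.235)):
    s=q[(q[:,2]>a)&(q[:,2]<b)&(q[:,1]>-.02)&(q[:,1]<.09)&(q[:,0]<.2)&(q[:,0]>.08)]; print(len(s),np.percentile(s[:,0],[1,50,99]),np.percentile(s[:,2],[1,50,99]))
Q=pts([W])
for n,g in dict(d=box(0,.0535,.029),h=box(0,.003,.029),e=box(0,-.048,.029)).items():
    r=fitup(Q,np.r_[g,.799]); print(n,(r[0][:3]-CM)@ryaw(BY),r[0][3],r[1:])
```

```text
10026 [0.1213 0.1408 0.1541] [0.262  0.2665 0.2728]
73 [0.1215 0.1338 0.1458] [0.203  0.2225 0.2245]
d [0.003  0.0464 0.0291] 0.8034096720410838 (np.float64(0.0006356183723609816), 3390)
h [-0.0001 -0.0018  0.0292] 0.8116411874253104 (np.float64(0.0006049399446431437), 3143)
e [-0.0036 -0.0473  0.0291] 0.7947493783688049 (np.float64(0.0004512522293802536), 2487)
```

```bash
python3 -m pendant '[[[0.5,-0.24,0.2],[0,0,0],-1],[[0.8,0,0],[0,0,0],-1],[[0.8,0,0],[0,0,0],-1],[[0.58,0,0],[0,0,0],-1],[[0,0,-0.2],[0,0,0],-1],[[0,0,-0.3],[0,0,0],-1],[[0,0,-0.3],[0,0,0],-1],[[0,0,-0.2],[0,0,0],-1],[[0,0,0],[0,0,0],-1]]'
python3 - <<'E'
from plan import *
p,C,o=cur(); print((p-CM)@ryaw(BY)+[0,0,.018],o["contact_force"])
S=shot("side","s19"); crop(S,220,20,420,220,3,"s19c")
E
```

```text
clock: 22.23
ee_pos: [0.5891, 0.2215, 0.2465]
ee_rot: [-0.626, 1.476, 0.623]
contact_force: [1.2, 0.8, 0.2]
gripper_width: 0.0001
[ 0.1616 -0.0008  0.2465] [1.224  0.8126 0.1999]
```

View pics/s19c.png

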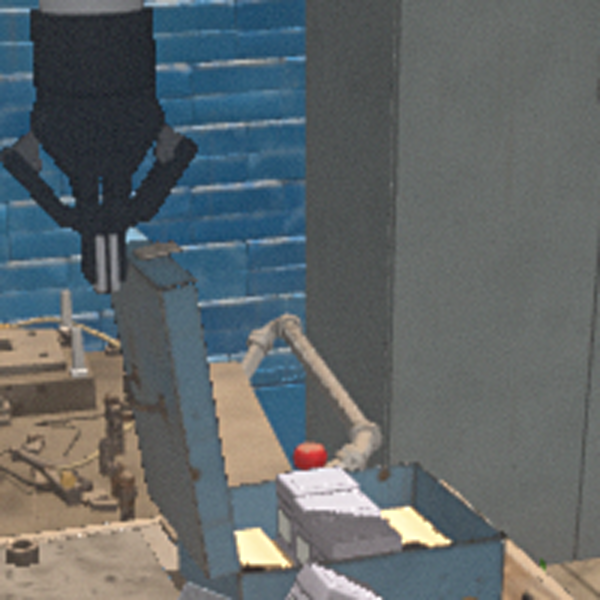

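```bash
python3 -m pendant '[[[0,0,-0.3],[0,0,0],-1],[[0,0,-0.3],[0,0,0],-1],[[0,0,-0.3],[0,0,0],-1],[[0,0,-0.3],[0,0,0],-1],[[0,0,-0.3],[0,0,0],-1],[[0,0,-0.3],[0,0,0],-1],[[0,0,-0.3],[0,0,0],-1],[[0,0,-0.3],[0,0,0],-1],[[0,0,-0.3],[0,0,0],-1],[[0,0,0],[0,0,0],-1]]'
python3 - <<'E'
from plan import *
p,C,o=cur(); print((p-CM)@ryaw(BY)+[0,0,.018],o["contact_force"])
S=shot("side","s20"); crop(S,220,20,420,220,3,"s20c")
E
```

```text
clock: 23.12
ee_pos: [0.5412, 0.1728, 0.245]
ee_rot: [-0.626, 1.479, 0.624]
contact_force: [1.2, 0.2, 0.2]
gripper_width: 0.0004
[ 0.0933 -0.0004  0.245 ] [1.2014 0.2051 0.1658]
```

View pics/s20c.png

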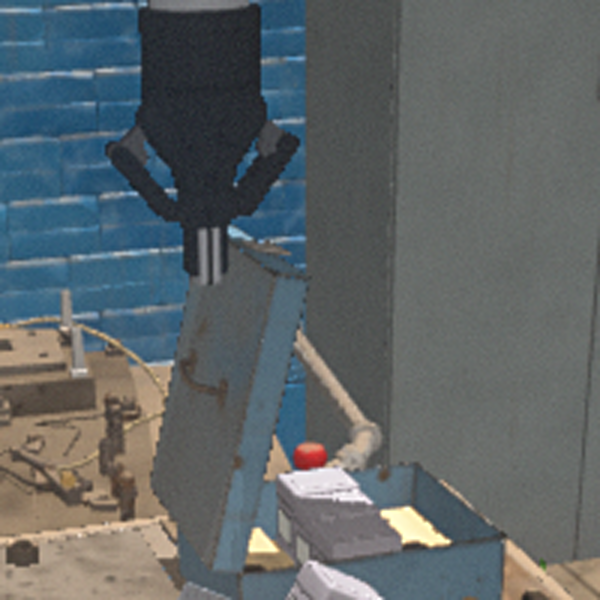

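```bash
python3 -m pendant '[[[0,0,-0.3],[0,0,0],-1],[[0,0,-0.3],[0,0,0],-1],[[0,0,-0.3],[0,0,0],-1],[[0,0,-0.3],[0,0,0],-1],[[0,0,-0.3],[0,0,0],-1],[[0,0,0],[0,0,0],-1],[[0,0,0],[0,0,0],-1],[[0,0,0],[0,0,0],-1],[[0,0,0],[0,0,0],-1],[[0,0,0],[0,0,0],-1],[[0,0,0],[0,0,0],-1]]'
python3 - <<'E'
from plan import *
p,C,o=cur(); print((p-CM)@ryaw(BY)+[0,0,.018],o["contact_force"])
S=shot("side","s21"); crop(S,220,20,420,220,3,"s21c")
E
```

```text
clock: 24.08
ee_pos: [0.5162, 0.1471, 0.2448]
ee_rot: [-0.626, 1.478, 0.625]
contact_force: [-0.3, -0.1, 0.4]
gripper_width: 0.0002
[ 0.0575 -0.0004  0.2448] [-0.346 -0.137  0.368]
```

View pics/s21c.png

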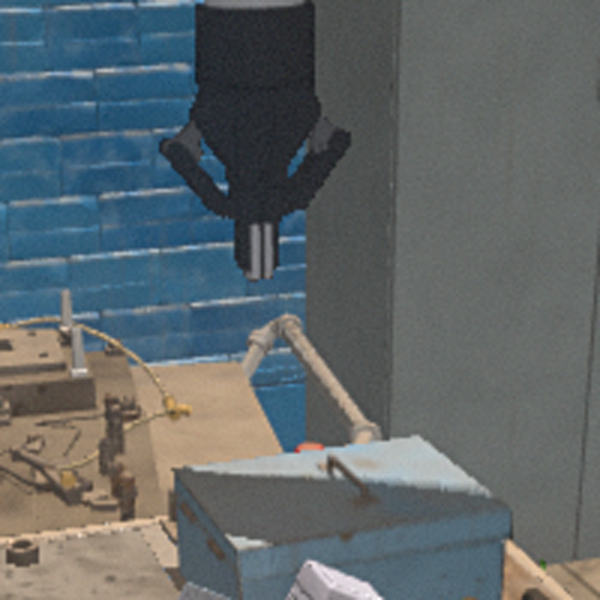

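```bash
python3 -m pendant '[[[-1,0,0],[0,0,0],-1],[[-1,0,-0.5],[0,0,0],-1],[[0,0,-1],[0,0,0],-1],[[0,0,-1],[0,0,0],-1],[[0,0,-1],[0,0,0],-1],[[0,0,-1],[0,0,0],-1],[[0,0,-1],[0,0,0],-1],[[0,0,0],[0,0,0],-1],[[0,0,0],[0,0,0],-1],[[0,0,0],[0,0,0],-1]]'
python3 - <<'E'
from plan import *
T=shot("top","t22");crop(T,200,120,400,300,3,"t22c");W=shot("wrist","w22");S=shot("side","s22")
P=cloud(W)[W["depth"]>.1]; q=(P-CM)@ryaw(BY)+[0,0,.018]
s=q[(np.abs(q[:,0]-.05)<.03)&(np.abs(np.abs(q[:,1])-.065)<.012)&(q[:,2]>.05)]
k=np.linalg.lstsq(np.c_[s[:,:2],np.ones(len(s))],s[:,2],rcond=None)[0]; print(len(s),k,np.median(s[:,2]))
A=load("t1");B=load("s1")
d=cv2.absdiff(A["img"],T["img"]).max(2); cv2.imwrite("pics/diff_t.png",cv2.resize(d[120:300,150:400],None,fx=3,fy=3))
d=cv2.absdiff(B["img"],S["img"]).max(2); cv2.imwrite("pics/diff_s.png",d)
p=fitrack(pts([T,S])); print(p,fitrack(pts([A,B])))
Q=pts([T,S])
M=ryaw(RY,t)
for k in(-1,1):
    b=tin(k); 
    def g(v,S): return sd((S-v)@M,H)
    for nm,QQ in(("before",pts([A,B])),("after",Q)):
        v=b.copy()
        for i in range(6):
            z=(QQ-v)@M; Sx=QQ[(np.abs(sd(z,H))<.006)&(z[:,2]>-.012)]; v=least_squares(g,v,args=(Sx,),loss="soft_l1",f_scale=.002).x
        print(k,nm,(v-tin(k))@M)
E
```

```text
clock: 24.97
ee_pos: [0.4208, 0.0485, 0.2951]
ee_rot: [-0.626, 1.477, 0.624]
contact_force: [0.5, -0.2, -0.1]
gripper_width: -0.0001
3033 [0.0015 0.0049 0.0861] 0.08621912602265225
(array([0.3726, 0.2906, 0.0575, 0.8043]), np.float64(0.0010071005141841557), 2382) (array([0.3728, 0.2907, 0.0576, 0.7994]), np.float64(0.0010682955798359088), 2940)
-1 before [-0.0002  0.0001 -0.001 ]
-1 after [-0.0002  0.0005 -0.0012]
1 before [-0.0003  0.0004 -0.0013]
1 after [-0.0008  0.0004 -0.0013]
```

View pics/t22c.png

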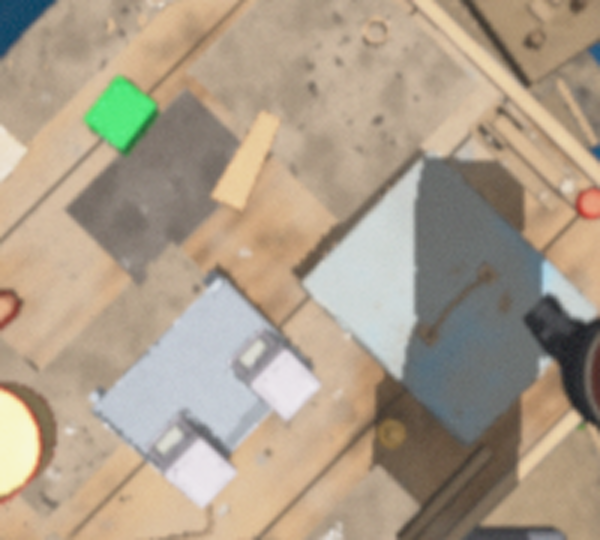

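View pics/s22.png

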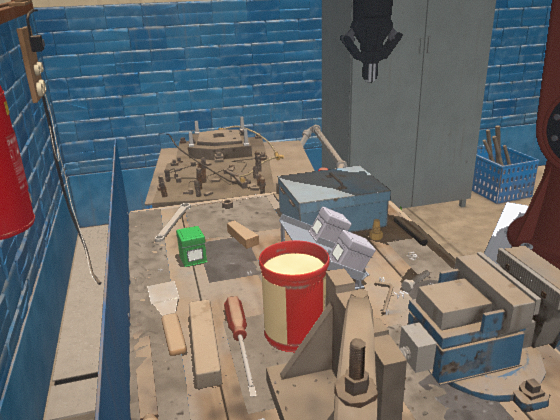

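View pics/diff_t.png

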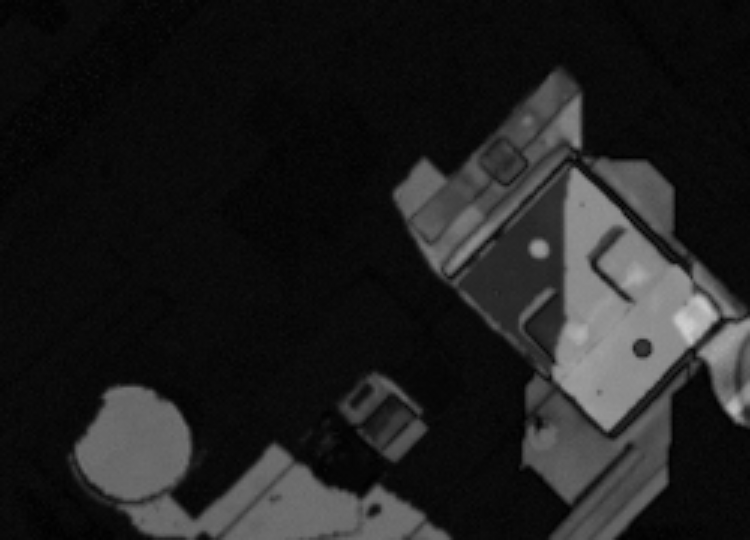

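```bash
python3 -c "
from bench import job,sensors
print(sensors.get_obs()['contact_force']); print(job.sign_off())"
```

```text
[0.46942892 0.73239323 0.11480913]
the job is handed in; nothing more can be done
None
```

The heavy tin is standing upright in the channel between the other two tins, and the lid is shut. I handed the job in at 25 s of the 67 s allowed.

**Finding the heavy tin:** I lifted the tin on the grease-tin side first. It pulled about 1.3 N, so it was empty, and I set it back in its slot. The middle tin pulled about 6 N (0.6 kg), so it was the full one. I did not lift the third tin, because only one is full and this one was clearly it.

**Placing it:** I put the heavy tin back in its slot while I pushed the two tins in the box apart with closed fingers. Then I regripped it, lowered it until it touched the channel bottom and let go. Finally I tipped the lid forward from behind and let it fall shut.

**Last checks:**
- **Lid:** its top is level at about 86 mm above the bench, which is where it should be when shut.
- **Row:** just before I closed the lid, the three tins fitted as one upright row on the channel bottom.
- **Light tins:** both are within about 1 mm of where they started.
- **Fitting, grease tin and wedge:** in the before and after pictures they look unmoved. That was by eye, and shadow fell over the fitting.
- **Gripper:** it was clear of everything when I handed in.

**Did not go as expected:**
- **Force:** setting the first tin back pressed it onto the rack with about 45 N while gripped. The wrist limit is 120 N.
- **Tin positions:** the cameras disagreed by about 5 mm on how far one box tin had been pushed. After I released the heavy tin, the other box tin (on the rack side) measured about 7 mm nearer the middle than before.

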